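Close, read and stow the paste jars

TASK

Book the paste jars into stock: press the reader's plug-in module and every jar's snap lid down until they are fully home, and stand each jar upright in the middle of a ringed place of its own on the reader board, turned so that its code label squarely faces the reader block. When all the jars stand ready, press the start button fully down, then move all the jars upright into the blue stock tray with their lids still home. There may be two or three jars; leave the other things on the bench where they are.

Things in the scene. Friction and masses are not known exactly. Their poses are not given: they have to be found in the camera images.
- jarA: short white upright paste jar, 54 mm across, about 220 g; may be absent. Origin: centre of its underside, z up, +x towards the side with the code label. The plain cylindrical body is 56 mm high (grip it there, for instance 15 mm below its top edge); a grey snap lid of the same 54 mm diameter, 16 mm deep, sits above it: its flat top is 80 mm above the underside when fully proud, 72 mm when home. A black stripe on top of the lid points to the label side
- jarA_mark (a point): centre of that jar's code label (24 mm wide, white with black bars): on the jar's side, 27 mm from its axis along the jar's +x
- jarA_lid (a joint): how far that lid has been pressed down, m: 0 = 8 mm proud, with a dark gap under it; 0.008 = home, flush on the jar, at a hard stop. It only slides along the jar's axis, does not turn on the jar, takes about 8 N to push down and stays where it is left
- jarB: short white upright paste jar, 54 mm across, about 220 g; may be absent. Origin: centre of its underside, z up, +x towards the side with the code label. The plain cylindrical body is 56 mm high (grip it there, for instance 15 mm below its top edge); a grey snap lid of the same 54 mm diameter, 16 mm deep, sits above it: its flat top is 80 mm above the underside when fully proud, 72 mm when home. A black stripe on top of the lid points to the label side
- jarB_mark (a point): centre of that jar's code label (24 mm wide, white with black bars): on the jar's side, 27 mm from its axis along the jar's +x
- jarB_lid (a joint): how far that lid has been pressed down, m: 0 = 8 mm proud, with a dark gap under it; 0.008 = home, flush on the jar, at a hard stop. It only slides along the jar's axis, does not turn on the jar, takes about 8 N to push down and stays where it is left
- jarC: tall white upright paste jar, 54 mm across, about 220 g; may be absent. Origin: centre of its underside, z up, +x towards the side with the code label. The plain cylindrical body is 72 mm high (grip it there, for instance 15 mm below its top edge); a grey snap lid of the same 54 mm diameter, 16 mm deep, sits above it: its flat top is 96 mm above the underside when fully proud, 88 mm when home. A black stripe on top of the lid points to the label side
- jarC_mark (a point): centre of that jar's code label (24 mm wide, white with black bars): on the jar's side, 27 mm from its axis along the jar's +x
- jarC_lid (a joint): how far that lid has been pressed down, m: 0 = 8 mm proud, with a dark gap under it; 0.008 = home, flush on the jar, at a hard stop. It only slides along the jar's axis, does not turn on the jar, takes about 8 N to push down and stays where it is left
- station: fixed code reader. Origin: underside of a low aluminium board (110 mm in x, 300 mm in y, 6 mm high) with three ringed places 100 mm apart along y. The red reader block (300 mm long, 70 mm high) stands on its +x side, its dark windows 85 mm from the line of places and facing them; +x points from the places to the block
- bay0 (a point): centre of the left (+y of the station) ringed place, on the board's top face (6 mm above the bench); ring 70 mm across, flat, no recess. Axes as the station's
- bay1 (a point): centre of the middle ringed place, on the board's top face (6 mm above the bench); ring 70 mm across, flat, no recess. Axes as the station's
- bay2 (a point): centre of the right (-y of the station) ringed place, on the board's top face (6 mm above the bench); ring 70 mm across, flat, no recess. Axes as the station's
- module (a joint): plug-in module (24 x 30 mm block) in a socket on top of the reader block: how far it is pressed in, m: 0 = 8 mm proud, 0.008 = fully home at a hard stop; takes about 8 N and stays where it is left; moves straight down. The centre of its top lies 113 mm along the station's +x and 75 mm along its +y from the station's origin, 92 mm above the bench when fully proud, 84 mm when home
- start (a joint): the reader's round sprung start button (36 mm across) on top of the reader block: travel down in m, 0 = up, 0.006 = fully down (about 5 N); springs back
- start_top (a point): centre of the button's top face
- tray: fixed low blue stock tray, 320 mm in its x, 135 mm in its y, outside; walls 5 mm thick, 21 mm high, floor 5 mm thick, no dividers. Origin: centre of its underside
- hubring: bystander, leave alone: thin aluminium hub ring, 66 mm across, 12 mm high
- nut: bystander, leave alone: steel wheel nut, 22 mm across, 24 mm high
- weights: bystander, leave alone: closed cardboard box of wheel weights, 70 x 50 x 22 mm
- driver: bystander, leave alone: screwdriver lying on the bench
- spray: bystander, leave alone: spray can, 60 mm across, 170 mm tall
- wrench: bystander, leave alone: steel wrench lying on the bench
- cup: bystander, leave alone: open steel cup, 70 mm across, 60 mm tall
Not all that is in view belongs to the job. What is shaped like the jarA but yellow is not meant.

How it is judged:
By the outcome, as a careful person would: the job done as asked, in the order asked, and still so for the second after the job is handed in, with the robot touching nothing.
Of jarA, jarB, jarC only 2 to 3 are there at a start; the rules pass over those that are not, and their reading is None.
At some moment in a run one of jarA, jarB, jarC may be knocked a few centimetres aside while the robot is not near it.
It also fails if it takes over 210 s, if anything falls off the work surface, if the arm or the gripper's body presses on something with over 40 N, if the wrist force passes 120 N, or if a joint passes its speed limit or range.

ROBOT

A 6-joint arm with a two-finger parallel gripper is mounted at the origin on the work surface. World frame = base frame: x ahead of the robot, y to its left, z up, the work surface at z = 0. Lengths are in m, angles in rad, forces in N, time in s.
With the tool pointing down it reaches from about 0.35 to 0.85 m from the base axis. Payload 8.1 kg.
Tool frame: the origin (TCP) lies at the very end of the fingers, on their centre line; the grasp point (between the pads) lies 19 mm behind it; z points along the fingers, x is the direction in which the jaws open and shut, and the axes are right-handed (so a half turn about z gives the same grasp; the last joint's range is limited). The gripper opens to 93 mm and grips with 3 to 60 N. Pads are 15 mm wide; open, the fingers measure 128 mm over their backs; the gripper's body (75 mm by 188 mm) begins 65 mm behind the grasp point.
Start: joints at [1.255, 0.13, 1.488, -0, 1.523, -0.085], TCP at [0.137, 0.584, 0.219] pointing down, gripper open.
Joint ranges: [-2.96, 2.96], [-0.89, 2.26], [0.02, 2.5], [-1.34, 4.48], [0, 2.73], [-2.66, 2.66]. Speed limits (rad/s): [2.39, 2.39, 2.79, 3.14, 3.14, 3.14].

INTERFACE

Orientations are given as a rotation vector (axis times angle).
In Python, from plant import robot gives the robot as it stands. The module is installed in compiled form; this text tells all that it offers.
- The arm moves only by the tool jog_arm, never from a script. Its argument "commands" is one flat list of numbers, 5 for each row, row after row: the gripper's target within -1 to 1 (shut at 1, half-way at 0, fully open at -1), then the shift along the tool's x, y, z in m, then the turn about the tool's z in degrees. A call has 1 to 20 rows; each row shifts and turns the commanded pose from where the row before left it, along the tool's axes as they then stand; what a row does not reach is not made up. A row lasts 1/12 s, in which the tool goes at most 41.7 mm and 7.16 degrees, less where a joint would pass 70% of its speed; a pose out of reach is approached as far as the arm can. A call is refused whole if a number of a shift passes 0.0417 or a number of a turn 7.16, either way. A call with a gripper value outside its range is refused whole. The fingers move at their own pace and stop on an object; "grip_force" is the grip in N (left out, the last holds). Time passes only in rows, so rows that do not move let the fingers close. It gives the time, the measured TCP pose, the force and the opening at its end, in the units of the state.
- robot.read_state(): the state, without advancing time (a new reading comes with each control period).
- robot.read_camera(name): name is "side" or "top" or "wrist"; returns a dict with "img" (384x512x3 uint8, blue, green, red), "vfov" (degrees; the focal length in pixels is half the picture's height over the tangent of half this angle, whatever the lens; pixels are square), "cx", "cy" (the principal point, pixels), "extrinsics" (4x4, takes a point from world to camera coordinates). Camera axes: x right, y down, z forward; pixel columns grow to the right and rows downward; lengths in m; the calibration is good to about 2 mm. A picture is of the moment at which its call begins. There is no depth.
- robot.close_job(): hands the job in, once; it reports no verdict.
Trained networks look in a picture, given as the dict that the camera call returned (one of the last four; its "shot" number tells which), for a name from the list of things; names that differ only in an ending like _2 or _b are one class to them, and where a whole thing is asked for, a point or a joint stands for the part that bears it (a point fixed in the world has none). Each returns a list of dicts, best first, with "score" (0 to 1); they miss things now and then, are a little off and sometimes report something else, mostly with a low value. They report only what shows in the picture. A call takes as long as a camera call. They do not tell look-alikes from the thing itself.
- robot.recognise(thing, picture): "box" ([centre column, centre row, width, height] as shares, 0 to 1, of the picture: columns of its width, rows of its height, round what is visible of it).
- robot.pinpoint(thing, picture): "position" ([row, column] as shares, 0 to 1, of the picture: columns of its width, rows of its height: a listed point, or the origin of a listed thing).
The state is a dict: "t": time; "q": joint angles; "dq": joint speeds; "joint_torque": joint torques, N m; "tool_pos": TCP position; "orientation": TCP orientation; "force": force on the tool from outside, world axes, zero at the start; "wrist_torque": the same for the moment, N m; "opening": finger opening in m.
Only numpy, scipy, OpenCV 4.12 (cv2) and the standard library are available. Lean on these libraries where they do the work, as an engineer would, in place of code of your own. Each camera call takes 0.05 s, during which the arm holds its last target.

## Working session

There is one attempt and no reset: what is moved stays moved. The work goes in short steps, Python scripts to look and compute and a tool call to move; the robot and the scene stay as the last step left them, time stands still between calls to the robot, and variables do not carry over. Pictures are saved under pics/ and viewed, and the job is handed in when it is done.

Besides the shell and the picture viewer there is one more tool, called after "Call:" as name(argument=value, ...) on one line, values as JSON. jog_arm: Moves the arm, as the interface text tells. Its arguments: {"type":"object","properties":{"commands":{"type":"array"},"grip_force":{"type":"number"}},"required":["commands"]}

```bash
mkdir -p pics; ls; python3 - <<'E'
from plant import robot
import cv2, numpy as np
s=robot.read_state(); print({k:np.round(v,3).tolist() for k,v in s.items()})
for n in ["side","top","wrist"]:
    p=robot.read_camera(n); cv2.imwrite(f"pics/{n}0.png",p["img"]); print(n,p["vfov"],p["cx"],p["cy"],np.round(p["extrinsics"],3).tolist(),p["shot"])
E
```

```text
pics
{'t': 0.0, 'q': [1.255, 0.131, 1.489, -0.0, 1.523, -0.085], 'dq': [0.002, -0.0, 0.001, 0.001, -0.001, 0.0], 'joint_torque': [-0.001, -55.985, -49.176, 0.077, 0.036, -0.0], 'tool_pos': [0.137, 0.584, 0.218], 'orientation': [2.462, 1.95, -0.002], 'force': [-0.134, -0.034, 0.185], 'wrist_torque': [0.027, -0.002, 0.017], 'opening': 0.093}
side 51.28835505022603 258.75737442828614 186.07714852248674 [[-0.992, -0.126, 0.006, 0.532], [-0.088, 0.658, -0.748, 0.104], [0.09, -0.742, -0.664, 1.307], [0.0, 0.0, 0.0, 1.0]] 1
top 49.96276472470895 257.66709221391875 191.70763904905323 [[-0.03, -1.0, 0.005, 0.004], [-0.996, 0.029, -0.087, 0.505], [0.087, -0.008, -0.996, 1.242], [0.0, 0.0, 0.0, 1.0]] 2
wrist 62.802952722299366 252.5540688504996 191.44532905524082 [[0.23, 0.973, -0.001, -0.599], [0.944, -0.223, 0.243, -0.027], [0.236, -0.057, -0.97, 0.388], [0.0, 0.0, 0.0, 1.0]] 3
```

View pics/top0.png

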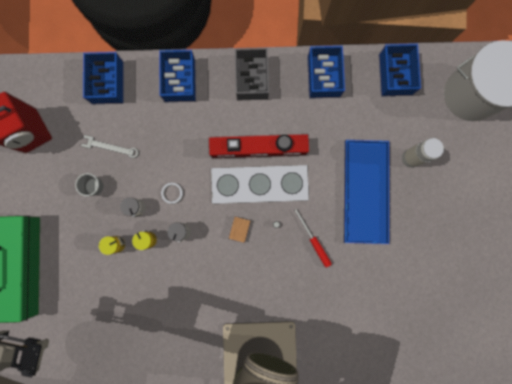

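View pics/side0.png

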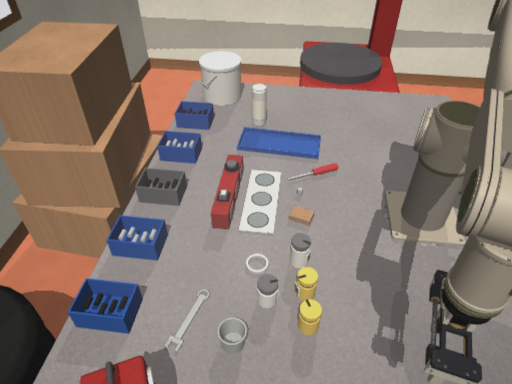

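View pics/wrist0.png

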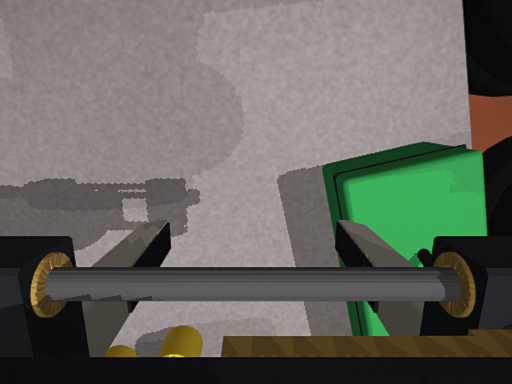

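```bash
cat > h.py <<'E'
from plant import robot
import cv2, numpy as np
from scipy.spatial.transform import Rotation as R
def K(p):
    f=p["img"].shape[0]/2/np.tan(np.radians(p["vfov"])/2); return np.array([[f,0,p["cx"]],[0,f,p["cy"]],[0,0,1]])
def unproj(p,uv,z):
    E=np.array(p["extrinsics"]); Rm=E[:3,:3]; c=-Rm.T@E[:3,3]
    d=Rm.T@np.linalg.inv(K(p))@np.array([uv[0],uv[1],1.]); return c+d*(z-c[2])/d[2]
def proj(p,X):
    E=np.array(p["extrinsics"]); y=K(p)@(E[:3,:3]@np.array(X)+E[:3,3]); return y[:2]/y[2]
def pin(p,n):
    return [((d["position"][1]*512,d["position"][0]*384),d["score"]) for d in robot.pinpoint(n,p)]
def crop(p,box,name,s=5):
    x0,y0,x1,y1=box; im=p["img"][y0:y1,x0:x1]; cv2.imwrite("pics/"+name,cv2.resize(im,None,fx=s,fy=s,interpolation=cv2.INTER_CUBIC))
E
python3 - <<'E'
from h import *
Z={"jarA":0,"jarB":0,"jarC":0,"station":0,"bay0":.006,"bay1":.006,"bay2":.006,"start_top":.08,"tray":0,"module":.092}
pt=robot.read_camera("top");ps=robot.read_camera("side")
for n in Z:
  for c,p in (("top",pt),("side",ps)):
    try:
      for uv,s in pin(p,n): print(n,c,np.round(uv,1),round(s,2),np.round(unproj(p,uv,Z[n]),4)[:2])
    except Exception as e: print(n,c,e)
crop(pt,(75,170,255,260),"topc.png",4)
crop(ps,(240,225,340,345),"sidec.png",5)
crop(pt,(200,120,320,210),"topst.png",6)
E
```

```text
jarA top [ 92.2 185.7] 0.7 [0.5411 0.5041]
jarA top [147.1 239.4] 0.61 [0.3696 0.3344]
jarA side [305.2 290.1] 0.71 [0.3663 0.3252]
jarA side [309.6 326.4] 0.66 [0.351  0.4317]
jarA side [265.1 298.1] 0.56 [0.4727 0.3644]
jarB top [285.5 142.1] 0.7 [ 0.6615 -0.1036]
jarB side [295.8 261.3] 0.58 [0.3976 0.2302]
jarC top [181.6 231.2] 0.6 [0.3915 0.2277]
jarC top [312.2 236.3] 0.25 [ 0.3636 -0.1757]
jarC side [297.7 259.2] 0.95 [0.3925 0.2217]
station top [260.6 184.3] 0.88 [ 0.5301 -0.021 ]
station side [258.4 198.9] 0.71 [ 0.5397 -0.019 ]
bay0 top [293.1 185.5] 0.9 [ 0.5226 -0.1219]
bay0 top [257.2 179.8] 0.84 [ 0.5438 -0.0106]
bay0 top [225.2 185.4] 0.74 [0.5292 0.0894]
bay0 top [359.3 189.3] 0.32 [ 0.5047 -0.3275]
bay0 side [261.4 199.3] 0.81 [ 0.5287 -0.0121]
bay0 side [264.6 178.8] 0.69 [ 0.5301 -0.12  ]
bay0 side [261.  220.7] 0.56 [0.5178 0.0871]
bay0 side [264.5 298.8] 0.32 [0.4737 0.3706]
bay1 top [293.1 185.5] 0.9 [ 0.5226 -0.1219]
bay1 top [257.2 179.8] 0.84 [ 0.5438 -0.0106]
bay1 top [225.2 185.4] 0.74 [0.5292 0.0894]
bay1 top [359.3 189.3] 0.32 [ 0.5047 -0.3275]
bay1 side
[... 386 characters left out ...]
 0.5287 -0.0121]
bay2 side [264.6 178.8] 0.69 [ 0.5301 -0.12  ]
bay2 side [261.  220.7] 0.56 [0.5178 0.0871]
bay2 side [264.5 298.8] 0.32 [0.4737 0.3706]
start_top top [286.7 141.2] 0.5 [ 0.6476 -0.1009]
start_top side [232.6 160.6] 0.64 [ 0.6434 -0.1164]
tray top [361.2 189.9] 0.85 [ 0.5032 -0.3349]
tray side [279.  143.9] 0.92 [ 0.4981 -0.3494]
tray side [297.7 259.7] 0.32 [0.3924 0.2236]
module top it knows: bay, cup, driver, hubring, jarA, jarA_mark, jarB, jarB_mark, jarC, jarC_mark, nut, spray, start_top, station, tray, weights, wrench
module side it knows: bay, cup, driver, hubring, jarA, jarA_mark, jarB, jarB_mark, jarC, jarC_mark, nut, spray, start_top, station, tray, weights, wrench
```

View pics/topc.png

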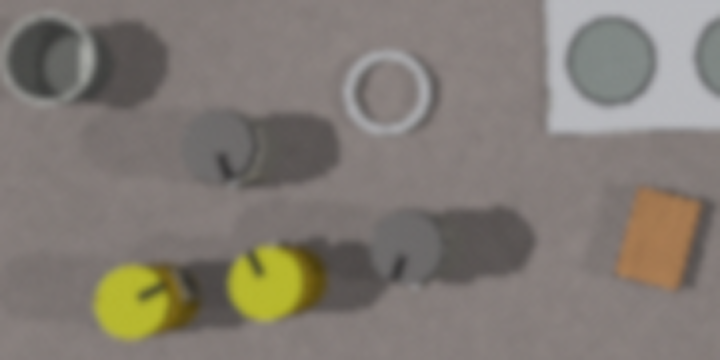

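View pics/sidec.png

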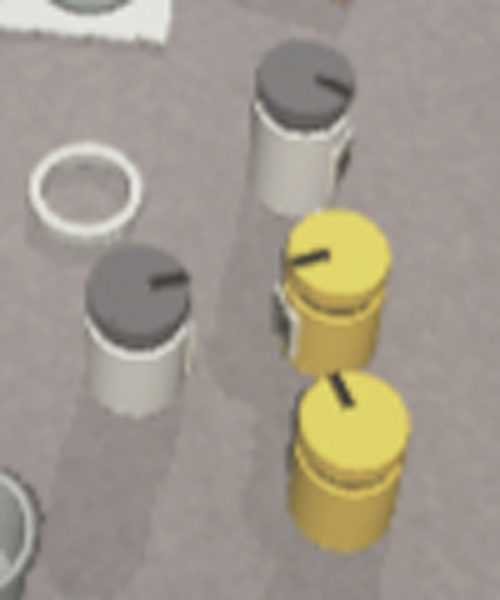

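View pics/topst.png

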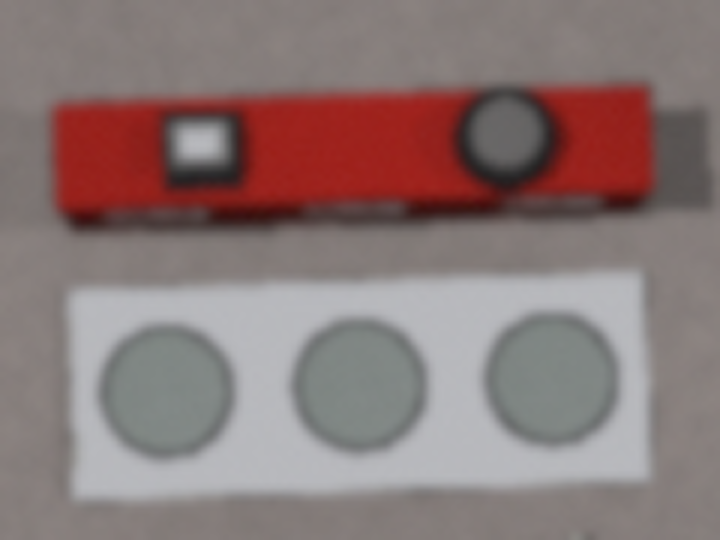

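```bash
cat >> h.py <<'E'
def tri(obs):
    # obs list of (p,uv) -> 3D
    from scipy.optimize import least_squares
    f=lambda X: np.concatenate([proj(p,X)-np.array(uv) for p,uv in obs])
    r=least_squares(f,[0.45,0.1,0.05]); return r.x, np.abs(r.fun).max()
def ell(p,seed,tol=14,r=30,name=None):
    im=cv2.GaussianBlur(p["img"],(0,0),0.7); x0=int(seed[0])-r;y0=int(seed[1])-r
    c=cv2.resize(im[y0:y0+2*r,x0:x0+2*r],None,fx=6,fy=6,interpolation=cv2.INTER_CUBIC)
    c=np.ascontiguousarray(c)
    m=np.zeros((c.shape[0]+2,c.shape[1]+2),np.uint8)
    cv2.floodFill(c,m,(int((seed[0]-x0+.5)*6),int((seed[1]-y0+.5)*6)),0,(tol,)*3,(tol,)*3,cv2.FLOODFILL_FIXED_RANGE|cv2.FLOODFILL_MASK_ONLY|(255<<8))
    m=m[1:-1,1:-1]; cs,_=cv2.findContours(m,cv2.RETR_EXTERNAL,cv2.CHAIN_APPROX_NONE)
    k=cv2.convexHull(max(cs,key=cv2.contourArea)); e=cv2.fitEllipse(k)
    if name: 
        d=c.copy(); cv2.ellipse(d,e,(0,0,255),1); cv2.imwrite("pics/"+name,d)
    return np.array([(e[0][0]+.5)/6-.5+x0,(e[0][1]+.5)/6-.5+y0]),np.array(e[1])/6
E
python3 - <<'E'
from h import *
pt=robot.read_camera("top");ps=robot.read_camera("side")
np.savez("p0.npz")
for i,(a,b) in enumerate([((228,185),(258,220)),((260,184),(261,199)),((292,183),(265,180))]):
    ut,et=ell(pt,a,name=f"rt{i}.png"); us,es=ell(ps,b,name=f"rs{i}.png")
    print("ring",i,ut,et,us,es,np.round(unproj(pt,ut,.006),4),np.round(unproj(ps,us,.006),4))
for i,(a,b) in enumerate([((129,204),(265,283)),((178,229),(299,240))]):
    ut,et=ell(pt,a,22,name=f"jt{i}.png"); us,es=ell(ps,b,18,name=f"js{i}.png")
    print("lid",i,ut,et,us,es,tri([(pt,ut),(ps,us)]))
ut,et=ell(pt,(284,142),22,name="bt.png"); us,es=ell(ps,(232,162),18,name="bs.png")
print("btn",ut,et,us,es,tri([(pt,ut),(ps,us)]))
ims=[cv2.resize(cv2.imread(f"pics/{n}.png"),(250,250)) for n in "rt0 rs0 jt0 jt1 js0 js1".split()]
cv2.imwrite("pics/fit.png",np.vstack([np.hstack(ims[:3]),np.hstack(ims[3:])]))
E
```

```text
ring 0 [227.3761495  184.85358429] [22.32255809 22.47490438] [257.52272288 219.56081899] [15.5525767  21.78007253] [0.5307 0.0825 0.006 ] [0.5295 0.0836 0.006 ]
ring 1 [259.48498027 183.82148743] [22.23988342 22.52221425] [261.12795003 198.34874725] [13.92054367 20.66028849] [ 0.531  -0.0174  0.006 ] [ 0.5301 -0.0167  0.006 ]
ring 2 [291.55516561 182.73846436] [22.31354268 22.47365061] [264.36797333 179.37340546] [12.57432938 19.43865331] [ 0.5315 -0.1174  0.006 ] [ 0.5306 -0.1167  0.006 ]
lid 0 [114.21246592 204.2339325 ] [ 61.8069814  123.39324951] [267.30067952 283.7198054 ] [21.3516744  22.47397359] (array([0.46894534, 0.39668539, 0.11407066]), np.float64(1.6458109625363022))
lid 1 [161.93536631 227.51812998] [58.99757385 94.20240275] [300.4036204  241.67302195] [18.73972702 21.3938268 ] (array([0.39755606, 0.26042253, 0.12386216]), np.float64(2.246952629723836))
btn [283.85841878 141.56998189] [10.66404152 10.99076462] [231.13169861 162.82378387] [6.25466728 8.88649114] (array([ 0.64433952, -0.09169323,  0.08943522]), np.float64(0.14390560583169076))
```

View pics/fit.png

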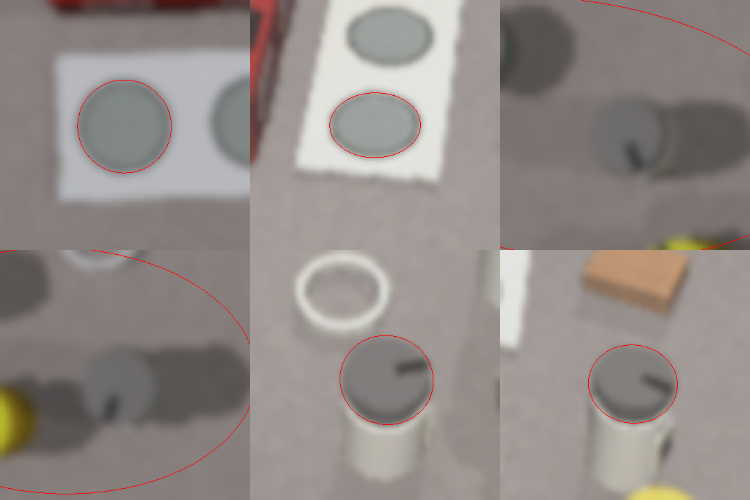

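Candidates for the jars: grey-lidded ones at top-view (130,206) and (177,231), i.e. side-view (267,283) and (300,241). The yellow look-alikes are at (110,245) and (143,241), and the cup is at (88,184). I choose the two grey-lidded ones, so there are two jars. Next is a close look with the wrist camera.

Call:
jog_arm(commands=[-1,-0.0136,0.0294,0,0,-1,-0.0136,0.0294,0,0,-1,-0.0136,0.0294,0,0,-1,-0.0136,0.0294,0,0,-1,-0.0136,0.0294,0,0,-1,-0.0136,0.0294,0,0,-1,-0.0136,0.0294,0,0,-1,-0.0136,0.0294,0,0,-1,-0.0136,0.0294,0,0,-1,-0.0136,0.0294,0,0,-1,-0.0136,0.0294,0,0,-1,-0.0136,0.0294,0,0,-1,-0.0136,0.0294,0,0,-1,-0.0136,0.0294,0,0,-1,0,0,0,0,-1,0,0,0,0], grip_force=20)

```text
t: 2.58
tool_pos: [0.4954, 0.3033, 0.2184]
orientation: [-2.465, -1.947, 0.0]
force: [-0.0, -0.3, -0.3]
opening: 0.093
```

```bash
cat >> h.py <<'E'
def st():
    s=robot.read_state(); r=R.from_rotvec(s["orientation"]).as_matrix()
    psi=np.degrees(np.arctan2(r[1,0],r[0,0]))
    print("t %.2f"%s["t"],"tcp",np.round(s["tool_pos"],4),"psi %.2f"%psi,"tilt %.2f"%np.degrees(np.arccos(-r[2,2])),"F",np.round(s["force"],1),"open %.4f"%s["opening"],"q",np.round(s["q"],2))
    return s,r
def delta(target,psi_t=None):
    s,r=st(); d=r.T@(np.array(target)-s["tool_pos"]); psi=np.degrees(np.arctan2(r[1,0],r[0,0]))
    print("tool delta",np.round(d,4),"|d| %.3f"%np.linalg.norm(d), "turn", None if psi_t is None else round((psi-psi_t+180)%360-180,2))
E
python3 - <<'E'
from h import *
st(); p=robot.read_camera("wrist"); cv2.imwrite("pics/w1.png",p["img"])
for n in ["jarA","jarC","jarA_mark","jarC_mark"]:
  for uv,s in pin(p,n): print(n,np.round(uv,1),round(s,2),np.round(unproj(p,uv,0),4))
E
```

```text
t 2.58 tcp [0.4954 0.3033 0.2184] psi 76.60 tilt 0.02 F [-0.  -0.3 -0.3] open 0.0930 q [ 0.46  0.08  1.54  0.    1.52 -0.88]
jarA [253.7  53.3] 0.61 [0.3666 0.335  0.    ]
jarA [300.2 132.6] 0.6 [0.4655 0.3687 0.    ]
jarA [331.   24.9] 0.6 [0.3581 0.4252 0.    ]
jarC [172.8  98.4] 0.7 [0.3923 0.2316 0.    ]
jarA_mark [266.7  70.4] 0.89 [0.3878 0.3453 0.    ]
jarA_mark [290.2 115.6] 0.81 [0.4433 0.3611 0.    ]
jarA_mark [319.9  36.6] 0.61 [0.367 0.411 0.   ]
jarC_mark [163.4  69. ] 0.87 [0.3588 0.2306 0.    ]
```

View pics/w1.png

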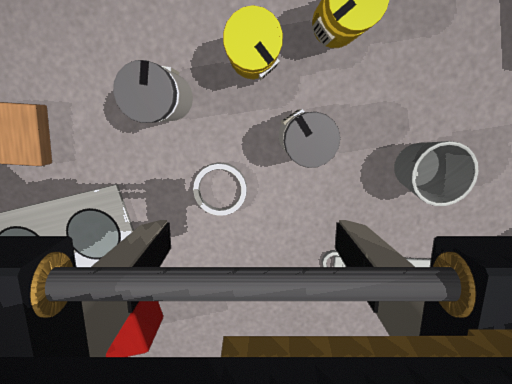

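```bash
python3 - <<'E'
from h import *
p=robot.read_camera("wrist"); ps=robot.read_camera("side"); 
def lid(seed,tol,nm):
    u,e=ell(p,seed,tol,45,nm); return u,e
for nm,seed,hs,uvs in (("C",(144,101),(.096,.088),(300.6,240.5)),("A",(315,148),(.08,.072),(267.6,282.5))):
    u,e=lid(seed,22,f"lw{nm}.png"); print(nm,u,e,[np.round(unproj(p,u,h),4) for h in hs],tri([(p,u),(ps,uvs)]))
    print(" side:",[np.round(unproj(ps,uvs,h),4) for h in hs])
for i,s in enumerate([(92,233)]):
    u,e=ell(p,s,25,40,"lwr.png"); print("bay0",u,e,np.round(unproj(p,u,.006),4))
cv2.imwrite("pics/fit2.png",np.hstack([cv2.resize(cv2.imread(f"pics/{n}.png"),(260,260)) for n in ("lwC","lwA","lwr")]))
crop(ps,(280,225,325,275),"sC.png",12); crop(ps,(250,265,290,310),"sA.png",12)
E
```

```text
C [145.34876506  99.17041524] [76.09161377 89.59898885] [array([0.3951, 0.2315, 0.096 ]), array([0.3942, 0.229 , 0.088 ])] (array([0.39440174, 0.2304376 , 0.09276465]), np.float64(1.424998173324127))
 side: [array([0.3906, 0.232 , 0.096 ]), array([0.3904, 0.2251, 0.088 ])]
A [310.76957703 137.94909922] [ 62.78797913 131.53948975] [array([0.4633, 0.3692, 0.08  ]), array([0.4642, 0.3705, 0.072 ])] (array([0.46381096, 0.36934733, 0.07912975]), np.float64(1.2477153795637719))
 side: [array([0.467 , 0.3695, 0.08  ]), array([0.4675, 0.364 , 0.072 ])]
bay0 [ 91.54923757 235.01865896] [44.86037191 51.80560303] [0.5288 0.0849 0.006 ]
```

View pics/fit2.png

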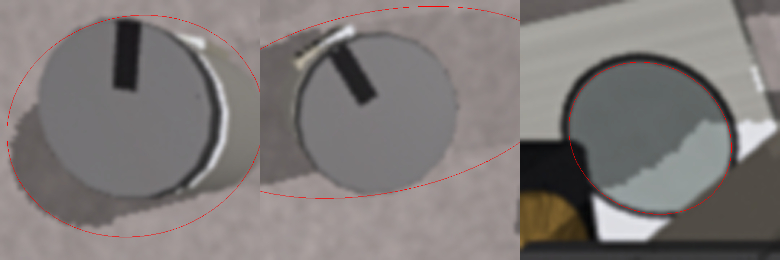

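View pics/sC.png

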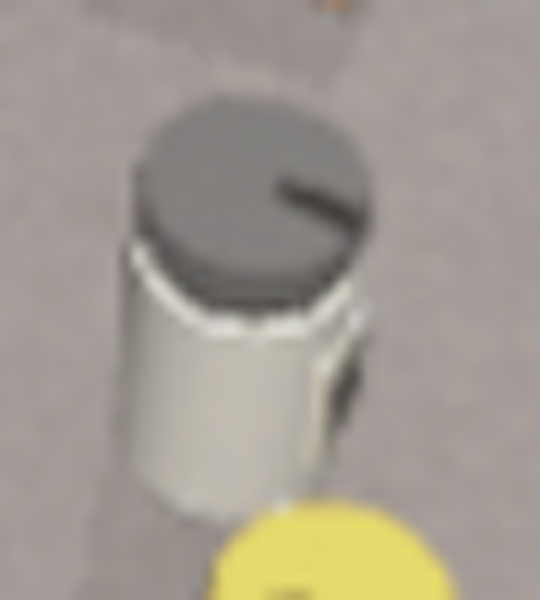

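View pics/sA.png

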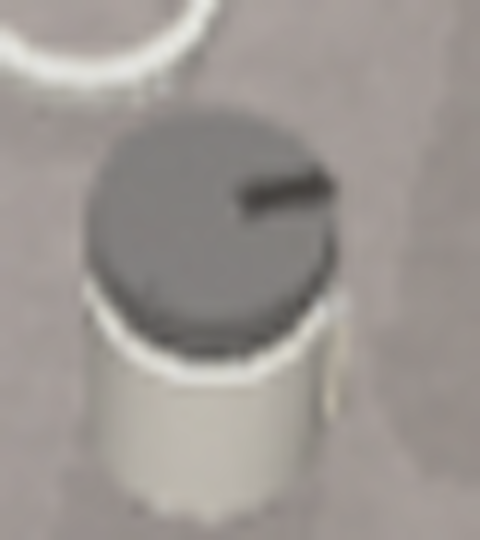

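```bash
python3 - <<'E'
from h import *
p=robot.read_camera("wrist"); ims=[]
for nm,seed,hs in (("C",(144,101),(.096,.088)),("A",(318,145),(.08,.072))):
  for tol in (6,9,12):
    u,e=ell(p,seed,tol,45,f"lw{nm}{tol}.png"); print(nm,tol,u,e,[np.round(unproj(p,u,h),4)[:2] for h in hs])
    ims.append(cv2.resize(cv2.imread(f"pics/lw{nm}{tol}.png"),(250,250)))
  # stripe direction
  x,y=int(u[0]),int(u[1]); g=p["img"][:,:,:].max(2); yy,xx=np.mgrid[:384,:512]
  m=((xx-u[0])**2+(yy-u[1])**2<e.min()**2/4*.85)&(g<60); h=hs[1]
  d=unproj(p,(xx[m].mean(),yy[m].mean()),h)-unproj(p,u,h); print("stripe",m.sum(),np.round(d,4),np.degrees(np.arctan2(d[1],d[0])))
cv2.imwrite("pics/fit3.png",np.vstack([np.hstack(ims[:3]),np.hstack(ims[3:])]))
E
```

```text
C 6 [140.75484467  92.23130035] [58.80892944 62.96685791] [array([0.3888, 0.2293]), array([0.3877, 0.2267])]
C 9 [143.84299215  99.72709147] [74.46835327 88.06726074] [array([0.3954, 0.2299]), array([0.3945, 0.2274])]
C 12 [144.13151042  99.88903809] [75.38425191 88.01031494] [array([0.3956, 0.2301]), array([0.3947, 0.2276])]
stripe 274 [-0.0093  0.0114  0.    ] 129.09971229453166
A 6 [311.16812642 141.69322968] [52.3579305 57.8154246] [array([0.467 , 0.3688]), array([0.468 , 0.3701])]
A 9 [303.53663381 143.81338501] [57.11567179 73.78209432] [array([0.4673, 0.3614]), array([0.4684, 0.3624])]
A 12 [303.04480998 143.4305013 ] [57.9537913  74.61197917] [array([0.4668, 0.361 ]), array([0.4679, 0.362 ])]
stripe 184 [-0.0149 -0.0015  0.    ] -174.11979462068217
```

View pics/fit3.png

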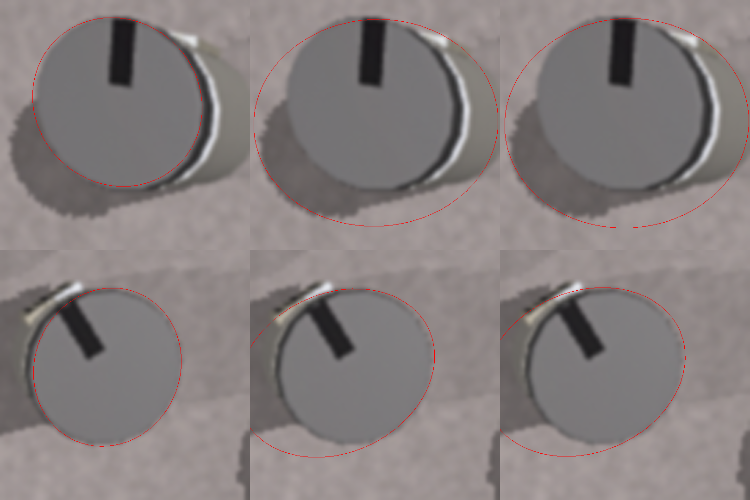

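```bash
cat >> h.py <<'E'
def rect(p,c,z,half=.045,s=.00025):
    # metric top-down: col=+x offset, row=-y... returns image with col-> world x, row-> world -y
    n=int(2*half/s); pts=np.float32([[0,0],[n,0],[n,n],[0,n]])
    w=[(c[0]-half,c[1]+half),(c[0]+half,c[1]+half),(c[0]+half,c[1]-half),(c[0]-half,c[1]-half)]
    q=np.float32([proj(p,(a,b,z)) for a,b in w])
    return cv2.warpPerspective(p["img"],cv2.getPerspectiveTransform(q,pts),(n,n),flags=cv2.INTER_CUBIC)
def circ(p,c,z,rad,name=None,half=.045,s=.00025,rng=.012):
    im=rect(p,c,z,half,s); g=cv2.GaussianBlur(im,(0,0),3).astype(float)
    best=None; th=np.linspace(0,2*np.pi,180,endpoint=False); n=im.shape[0]
    N=int(rng/s)
    res=[]
    for r in rad:
      for dx in range(-N,N+1,2):
        for dy in range(-N,N+1,2):
          x=n/2+dx+np.cos(th)*r/s; y=n/2+dy+np.sin(th)*r/s
          k=.0008/s
          xo=np.clip(x+np.cos(th)*k,0,n-1).astype(int);yo=np.clip(y+np.sin(th)*k,0,n-1).astype(int)
          xi=np.clip(x-np.cos(th)*k,0,n-1).astype(int);yi=np.clip(y-np.sin(th)*k,0,n-1).astype(int)
          sc=np.minimum(np.abs(g[yo,xo]-g[yi,xi]).sum(1),30).mean(); res.append((sc,dx,dy,r))
    sc,dx,dy,r=max(res)
    cx,cy=c[0]+dx*s,c[1]-dy*s
    # stripe
    yy,xx=np.mgrid[:n,:n]; d2=(xx-n/2-dx)**2+(yy-n/2-dy)**2
    m=(im.max(2)<70)&(d2<(.024/s)**2); ang=None
    if m.sum()>50:
        ang=np.degrees(np.arctan2(-(yy[m].mean()-n/2-dy),xx[m].mean()-n/2-dx))
        P=np.stack([xx[m],-yy[m]],1).astype(np.float32); v=cv2.fitLine(P,cv2.DIST_L2,0,.01,.01).ravel()
        a2=np.degrees(np.arctan2(v[1],v[0])); a2+=180*round((ang-a2)/180); ang=(round(ang,1),round(float(a2),1),int(m.sum()))
    if name:
        o=im.copy(); cv2.circle(o,(int(n/2+dx),int(n/2+dy)),int(r/s),(0,0,255),1); cv2.imwrite("pics/"+name,o)
    return np.round([cx,cy],4),r,round(sc,2),ang
E
python3 - <<'E'
from h import *
p=robot.read_camera("wrist")
for nm,c,hs in (("C",(.389,.228),(.096,.088)),("A",(.464,.37),(.08,.072))):
  for h in hs:
    print(nm,h,circ(p,c,h,[.0255,.026,.0265,.027,.0275,.028],f"c{nm}{int(h*1000)}.png"))
print(circ(p,(.53,.083),.006,[.033,.034,.035,.036],"cbay.png"))
cv2.imwrite("pics/fit4.png",np.hstack([cv2.resize(cv2.imread(f"pics/{n}.png"),(260,260)) for n in ("cC96","cA80","cbay")]))
E
```

```text
C 0.096 (array([0.39, 0.23]), 0.026, np.float64(29.78), (np.float64(160.6), 157.5, 2011))
C 0.088 (array([0.3885, 0.2275]), 0.0265, np.float64(29.81), (np.float64(160.0), 157.6, 2098))
A 0.08 (array([0.4675, 0.3675]), 0.027, np.float64(29.94), (np.float64(-161.5), -159.4, 1891))
A 0.072 (array([0.4685, 0.3685]), 0.028, np.float64(29.94), (np.float64(-162.4), -159.3, 1941))
(array([0.5265, 0.0855]), 0.033, np.float64(28.34), None)
```

View pics/fit4.png

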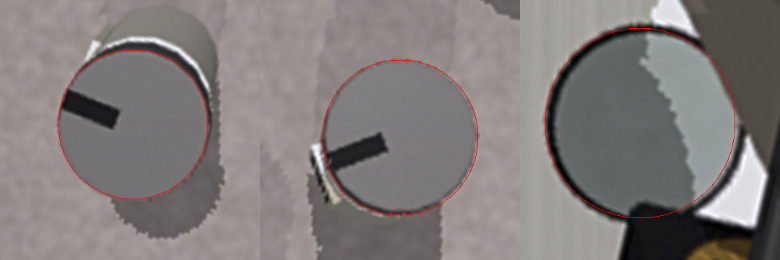

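```bash
python3 - <<'E'
from h import *
delta((.4675,.368,.095),110)
E
```

```text
t 3.03 tcp [0.4939 0.3052 0.2187] psi 76.84 tilt 0.01 F [-0.5  0.3 -0.3] open 0.0929 q [ 0.47  0.08  1.54  0.    1.52 -0.88]
tool delta [ 0.0552 -0.04    0.1237] |d| 0.141 turn -33.16
```

Call:
jog_arm(commands=[1,0.011,-0.008,0.0247,0,1,0.011,-0.008,0.0247,0,1,0.011,-0.008,0.0247,0,1,0.011,-0.008,0.0247,0,1,0.011,-0.008,0.0247,0,1,0,0,0,-6.63,1,0,0,0,-6.63,1,0,0,0,-6.63,1,0,0,0,-6.63,1,0,0,0,-6.63,1,0,0,0,0,1,0,0,0,0,1,0,0,0,0])

```text
t: 4.12
tool_pos: [0.4679, 0.3675, 0.0952]
orientation: [1.808, 2.569, 0.0]
force: [0.6, 0.3, 0.4]
opening: 0.011
```

```bash
python3 - <<'E'
from h import *
delta((.4675,.368,.080),110)
E
```

```text
t 4.12 tcp [0.4679 0.3675 0.0952] psi 109.71 tilt 0.01 F [0.6 0.3 0.4] open 0.0110 q [ 0.58  0.21  1.63  0.    1.3  -1.34]
tool delta [ 0.0006 -0.0002  0.0152] |d| 0.015 turn -0.29
```

Descend 15 mm, then in small steps while watching the force.

Call:
jog_arm(commands=[1,0,0,0.005,0,1,0,0,0.005,0,1,0,0,0.004,0,1,0,0,0.002,0,1,0,0,0.002,0,1,0,0,0,0])

```text
t: 4.62
tool_pos: [0.4678, 0.3671, 0.077]
orientation: [-1.804, -2.572, 0.001]
force: [-0.7, -1.1, 1.7]
opening: 0.0004
```

Call:
jog_arm(commands=[1,0,0,0.002,0,1,0,0,0.002,0,1,0,0,0,0])

```text
t: 4.87
tool_pos: [0.4678, 0.3671, 0.0732]
orientation: [-1.804, -2.572, 0.001]
force: [-1.2, -1.7, 3.7]
opening: 0.0005
```

Call:
jog_arm(commands=[1,0,0,0.002,0,1,0,0,0.001,0,1,0,0,0,0])

```text
t: 5.12
tool_pos: [0.4687, 0.3677, 0.0725]
orientation: [1.804, 2.571, 0.002]
force: [-6.9, -4.1, 17.2]
opening: 0.0007
```

Call:
jog_arm(commands=[1,0,0,0.002,0,1,0,0,0.0,0,1,0,0,0,0])

```text
t: 5.37
tool_pos: [0.4694, 0.3682, 0.0725]
orientation: [1.803, 2.571, 0.005]
force: [-10.0, -7.3, 28.9]
opening: 0.0004
```

Call:
jog_arm(commands=[1,0,0,-0.01,0,1,0,0,-0.02,0,1,0,0,-0.03,0,1,0,0,-0.03,0,1,0,0,-0.03,0,1,0,0,0,0,1,0,0,0,0])

```text
t: 5.95
tool_pos: [0.4694, 0.3682, 0.1907]
orientation: [1.803, 2.57, 0.007]
force: [0.5, 0.0, 0.9]
opening: 0.0006
```

```bash
python3 - <<'E'
from h import *
delta((.3893,.229,.115),69)
p=robot.read_camera("wrist"); cv2.imwrite("pics/w2.png",p["img"])
print(circ(p,(.468,.368),.072,[.0255,.026,.0265,.027,.0275,.028],"a.png"))
print(circ(p,(.39,.23),.096,[.0255,.026,.0265,.027,.0275,.028],"b.png"))
print(circ(p,(.39,.23),.088,[.0255,.026,.0265,.027,.0275,.028],"b.png"))
E
```

```text
t 5.95 tcp [0.4694 0.3682 0.1907] psi 109.90 tilt 0.28 F [0.5 0.  0.9] open 0.0006 q [ 0.58  0.13  1.54 -0.    1.47 -1.34]
tool delta [-0.1037 -0.1231  0.075 ] |d| 0.178 turn 40.9
(array([0.4675, 0.3685]), 0.0265, np.float64(29.68), (np.float64(-158.6), -159.7, 1748))
(array([0.39  , 0.2315]), 0.0275, np.float64(29.38), (np.float64(165.1), 157.8, 1989))
(array([0.3895, 0.2285]), 0.028, np.float64(29.67), (np.float64(166.9), 157.5, 2048))
```

View pics/w2.png

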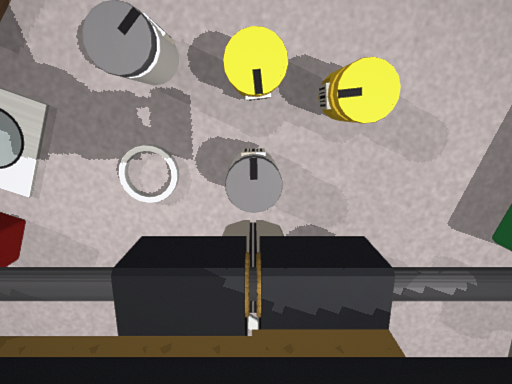

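Call:
jog_arm(commands=[1,-0.0148,-0.0176,0.0107,0,1,-0.0148,-0.0176,0.0107,0,1,-0.0148,-0.0176,0.0107,0,1,-0.0148,-0.0176,0.0107,0,1,-0.0148,-0.0176,0.0107,0,1,-0.0148,-0.0176,0.0107,0,1,-0.0148,-0.0176,0.0107,0,1,0,0,0,6.82,1,0,0,0,6.82,1,0,0,0,6.82,1,0,0,0,6.82,1,0,0,0,6.82,1,0,0,0,6.82,1,0,0,0,0,1,0,0,0,0,1,0,0,0,0])

```text
t: 7.33
tool_pos: [0.3868, 0.2276, 0.1122]
orientation: [-2.585, -1.784, 0.003]
force: [-0.1, -0.0, 0.6]
opening: 0.0002
```

```bash
python3 - <<'E'
from h import *
delta((.3893,.2293,.093),69)
E
```

```text
t 7.33 tcp [0.3868 0.2276 0.1122] psi 69.23 tilt 0.11 F [-0.1 -0.   0.6] open 0.0002 q [ 0.42 -0.21  2.02 -0.    1.34 -0.79]
tool delta [0.0025 0.0018 0.0192] |d| 0.019 turn 0.23
```

Call:
jog_arm(commands=[1,0.0025,0.0018,0.005,0,1,0,0,0.005,0,1,0,0,0.005,0,1,0,0,0.003,0,1,0,0,0.002,0,1,0,0,0.002,0,1,0,0,0.001,0,1,0,0,0,0])

```text
t: 8.0
tool_pos: [0.3901, 0.2296, 0.0904]
orientation: [2.589, 1.78, -0.0]
force: [-1.3, -0.2, 4.4]
opening: 0.0009
```

Call:
jog_arm(commands=[1,0,0,0.002,0,1,0,0,0.001,0,1,0,0,0,0])

```text
t: 8.25
tool_pos: [0.3906, 0.2299, 0.0884]
orientation: [2.588, 1.78, 0.002]
force: [-3.0, -0.7, 11.8]
opening: 0.0007
```

Call:
jog_arm(commands=[1,0,0,0.002,0,1,0,0,0.001,0,1,0,0,0,0])

```text
t: 8.5
tool_pos: [0.3925, 0.2308, 0.0886]
orientation: [2.588, 1.78, 0.009]
force: [-8.8, -4.0, 32.0]
opening: 0.0002
```

Call:
jog_arm(commands=[1,0,0,0.001,0,1,0,0,0,0])

```text
t: 8.67
tool_pos: [0.3932, 0.2312, 0.0887]
orientation: [2.588, 1.78, 0.011]
force: [-10.2, -4.6, 39.2]
opening: 0.0004
```

Call:
jog_arm(commands=[1,0,0,-0.01,0,1,0,0,-0.02,0,1,0,0,-0.03,0,-1,0,0,-0.03,0,-1,0,0,-0.03,0,-1,0,0,0,0,-1,0,0,0,0,-1,0,0,0,0,-1,0,0,0,0,-1,0,0,0,0])

```text
t: 9.5
tool_pos: [0.3891, 0.2292, 0.2014]
orientation: [-2.588, -1.779, 0.005]
force: [-0.4, 0.3, -0.0]
opening: 0.0429
```

```bash
python3 - <<'E'
from h import *
st()
p=robot.read_camera("wrist"); cv2.imwrite("pics/w3.png",p["img"])
print(circ(p,(.39,.23),.088,[.0255,.026,.0265,.027,.0275,.028],"b.png"))
print(circ(p,(.468,.3685),.072,[.0255,.026,.0265,.027,.0275,.028],"a.png"))
delta((.3895,.2295,.13),69)
cv2.imwrite("pics/f5.png",np.hstack([cv2.imread("pics/w3.png"),cv2.resize(cv2.imread("pics/b.png"),(384,384))])[:,:800])
E
```

```text
t 9.50 tcp [0.3891 0.2292 0.2014] psi 69.01 tilt 0.17 F [-0.4  0.3 -0. ] open 0.0429 q [ 0.42 -0.27  1.9   0.    1.51 -0.79]
(array([0.39 , 0.229]), 0.0265, np.float64(29.44), (np.float64(160.6), 157.3, 1751))
(array([0.4665, 0.367 ]), 0.0265, np.float64(29.42), (np.float64(-161.7), -159.0, 2003))
t 9.55 tcp [0.3892 0.2292 0.2016] psi 69.01 tilt 0.16 F [ 0.4  0.2 -0. ] open 0.0463 q [ 0.42 -0.27  1.9   0.    1.51 -0.79]
tool delta [0.0005 0.0003 0.0716] |d| 0.072 turn 0.01
```

View pics/f5.png

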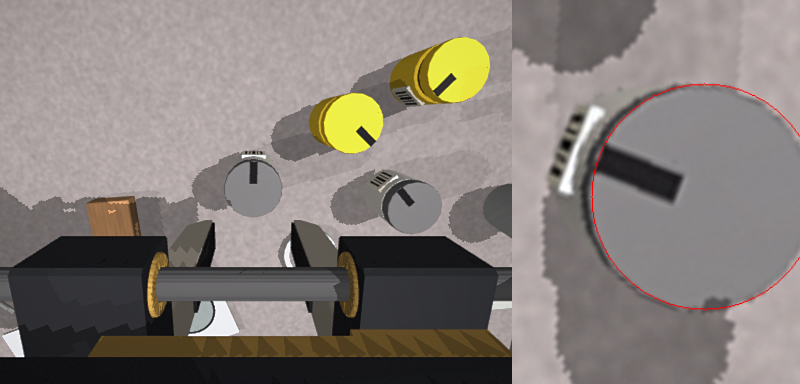

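Call:
jog_arm(commands=[-1,0.0007,0,0.01,0,-1,0,0,0.01,0,-1,0,0,0.01,0,-1,0,0,0.01,0,-1,0,0,0.02,0,-1,0,0,0.02,0,-1,0,0,0.02,0,-1,0,0,0.02,0,-1,0,0,0.02,0,-1,0,0,0.015,0,-1,0,0,0.0085,0,-1,0,0,0,0,1,0,0,0,0,1,0,0,0,0,1,0,0,0,0,1,0,0,0,0,1,0,0,0,0,1,0,0,0,0,1,0,0,0,0,1,0,0,0,0], grip_force=25)

```text
t: 11.22
tool_pos: [0.3905, 0.2301, 0.0401]
orientation: [2.589, 1.779, 0.0]
force: [-1.1, -2.0, 4.2]
opening: 0.0541
```

```bash
python3 - <<'E'
from h import *
st()
E
```

```text
t 11.22 tcp [0.3905 0.2301 0.0401] psi 69.01 tilt 0.02 F [-1.1 -2.   4.2] open 0.0541 q [ 0.42 -0.1   2.06 -0.    1.18 -0.78]
```

Call:
jog_arm(commands=[1,0,0,-0.01,0,1,0,0,-0.02,0,1,0,0,-0.03,0,1,0,0,-0.03,0,1,0,0,-0.03,0,1,-0.02107,0.01965,0,0,1,-0.02107,0.01965,0,0,1,-0.02107,0.01965,0,0,1,-0.02107,0.01965,0,0,1,-0.02107,0.01965,0,0,1,-0.02107,0.01965,0,0,1,-0.02107,0.01965,0,0,1,-0.02107,0.01965,0,0,1,-0.02107,0.01965,0,0,1,-0.02107,0.01965,0,0,1,-0.02107,0.01965,0,0,1,-0.02107,0.01965,0,0,1,-0.02107,0.01965,0,0,1,0,0,0,0])

```text
t: 12.8
tool_pos: [0.5316, -0.1213, 0.16]
orientation: [2.59, 1.775, -0.001]
force: [-0.2, -0.1, -2.4]
opening: 0.0539
```

Call:
jog_arm(commands=[1,0,0,0,7.15,1,0,0,0,7.15,1,0,0,0,7.15,1,0,0,0,7.15,1,0,0,0,7.15,1,0,0,0,7.15,1,0,0,0,7.15,1,0,0,0,7.15,1,0,0,0,7.15,1,0,0,0,7.15,1,0,0,0,7.15,1,0,0,0,7.15,1,0,0,0,7.15,1,0,0,0,7.15,1,0,0,0,7.15,1,0,0,0,7.15,1,0,0,0,7.15,1,0,0,0,7.15,1,0,0,0,7.15,1,0,0,0,7.15])

```text
t: 14.47
tool_pos: [0.5302, -0.1164, 0.1598]
orientation: [2.503, -1.898, -0.001]
force: [-0.1, 0.2, -2.7]
opening: 0.054
```

Call:
jog_arm(commands=[1,0,0,0,7.15,1,0,0,0,7.15,1,0,0,0,0,1,0,0,0,0,1,0,0,0,0])

```text
t: 14.88
tool_pos: [0.5305, -0.1168, 0.1598]
orientation: [2.259, -2.183, -0.0]
force: [0.6, 0.4, -2.2]
opening: 0.0539
```

```bash
python3 - <<'E'
from h import *
delta((.531,-.117,.060),-88.2)
p=robot.read_camera("wrist"); cv2.imwrite("pics/w4.png",p["img"])
E
```

```text
t 14.88 tcp [ 0.5305 -0.1168  0.1598] psi -88.04 tilt 0.02 F [ 0.6  0.4 -2.2] open 0.0539 q [-0.31  0.01  1.72  0.    1.41  1.23]
tool delta [ 0.0003 -0.0005  0.0998] |d| 0.100 turn 0.16
```

View pics/w4.png

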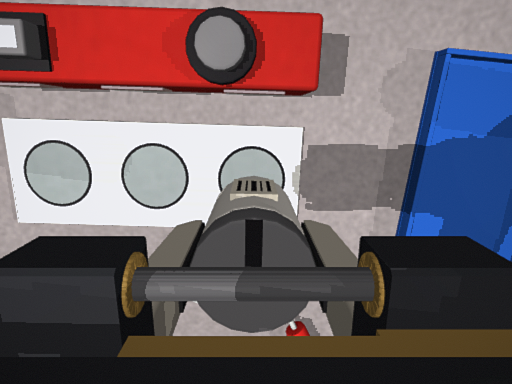

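```bash
python3 - <<'E'
from h import *
p=robot.read_camera("wrist")
for c in ((.531,.083),(.531,-.017)):
    print(circ(p,c,.006,[.033,.034,.035,.036],"r.png",half=.05))
u,e=ell(p,(57,174),25,45);print(u,np.round(unproj(p,u,.006),4))
u,e=ell(p,(155,176),25,45);print(u,np.round(unproj(p,u,.006),4))
for c in [(3,118),(303,127),(17,220)]: print(c,np.round(unproj(p,c,.006),4))
print("blk",[np.round(unproj(p,c,.07),4) for c in [(321,13),(316,92),(100,85)]])
print("lid",circ(p,(.531,-.117),.160+.048,[.026,.0265,.027,.0275],"held.png"))
E
```

```text
(array([0.531 , 0.0835]), 0.035, np.float64(30.0), None)
(array([ 0.5315, -0.0175]), 0.034, np.float64(30.0), None)
[ 57.18168132 173.16897583] [0.5301 0.0842 0.006 ]
[154.34936523 175.90695699] [ 0.5304 -0.0156  0.006 ]
(3, 118) [0.5839 0.1311 0.006 ]
(303, 127) [ 0.5848 -0.1653  0.006 ]
(17, 220) [0.4777 0.133  0.006 ]
blk [array([ 0.6691, -0.1625,  0.07  ]), array([ 0.6139, -0.1633,  0.07  ]), array([0.6137, 0.0031, 0.07  ])]
lid (array([ 0.534, -0.117]), 0.0275, np.float64(25.65), (np.float64(-68.3), -140.0, 9113))
```

View pics/held.png

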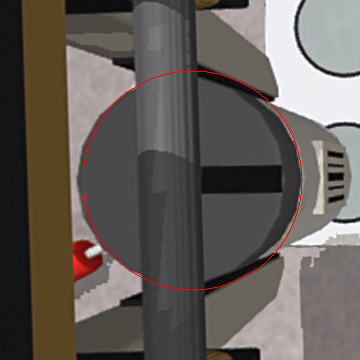

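Call:
jog_arm(commands=[1,0.0003,0.0,0.025,0,1,0,0,0.025,0,1,0,0,0.025,0,1,0,0,0.017,0,1,0,0,0.01,0,1,0,0,0.006,0,1,0,0,0.003,0,1,0,0,0.002,0,1,0,0,0,0,1,0,0,0,0])

```text
t: 15.82
tool_pos: [0.5316, -0.1176, 0.0479]
orientation: [-2.254, 2.187, -0.003]
force: [0.7, -1.1, -2.0]
opening: 0.0535
```

```bash
python3 - <<'E'
from h import *
st()
E
```

```text
t 15.82 tcp [ 0.5316 -0.1176  0.0479] psi -88.28 tilt 0.11 F [ 0.7 -1.1 -2. ] open 0.0535 q [-0.31  0.13  1.81 -0.    1.2   1.23]
```

Call:
jog_arm(commands=[1,0,0,0.001,0,1,0,0,0.001,0,1,0,0,0,0])

```text
t: 16.07
tool_pos: [0.5316, -0.1176, 0.0461]
orientation: [-2.254, 2.187, -0.003]
force: [-1.1, 1.2, 4.6]
opening: 0.0537
```

Call:
jog_arm(commands=[-1,0,0,0,0,-1,0,0,0,0,-1,0,0,0,0,-1,0,0,0,0,-1,0,0,0,0,-1,0,0,0,0,-1,0,0,-0.02,0,-1,0,0,-0.03,0,-1,0,0,-0.03,0,-1,0,0,-0.03,0,-1,0,0,-0.03,0,-1,0,0,-0.03,0,-1,0,-0.02,0,0,-1,0,-0.03,0,0,-1,0,-0.03,0,0,-1,0,0,0,0,-1,0,0,0,0])

```text
t: 17.48
tool_pos: [0.611, -0.1147, 0.2131]
orientation: [2.254, -2.187, -0.003]
force: [-1.1, -0.2, 0.2]
opening: 0.0925
```

```bash
python3 - <<'E'
from h import *
st(); p=robot.read_camera("wrist"); cv2.imwrite("pics/w5.png",p["img"])
print(circ(p,(.531,-.117),.094,[.026,.0265,.027,.0275],"c.png"))
for c in ((.531,.083),(.531,-.017)): print(circ(p,c,.006,[.034,.0345,.035,.0355],"r.png",half=.05))
pt=robot.read_camera("top"); cv2.imwrite("pics/t5.png",pt["img"])
print(circ(pt,(.531,-.117),.094,[.027],"ct.png")); print(circ(pt,(.4675,.368),.072,[.027],"at.png"))
E
```

```text
t 17.48 tcp [ 0.611  -0.1147  0.2131] psi -88.26 tilt 0.14 F [-1.1 -0.2  0.2] open 0.0925 q [-0.27  0.19  1.43 -0.    1.52  1.27]
(array([ 0.538, -0.117]), 0.026, np.float64(22.74), (np.float64(-170.6), -175.8, 11579))
(array([0.531, 0.083]), 0.035, np.float64(29.9), None)
(array([ 0.531, -0.017]), 0.0345, np.float64(24.24), (np.float64(123.8), 176.7, 6378))
(array([ 0.535, -0.12 ]), 0.027, np.float64(20.28), (np.float64(2.5), 1.2, 812))
(array([0.469, 0.368]), 0.027, np.float64(12.63), (np.float64(-152.9), -157.0, 583))
```

View pics/w5.png

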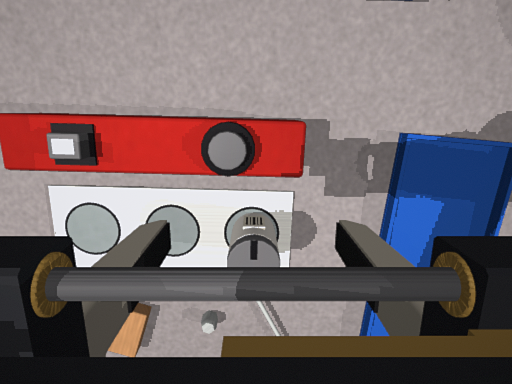

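View pics/c.png

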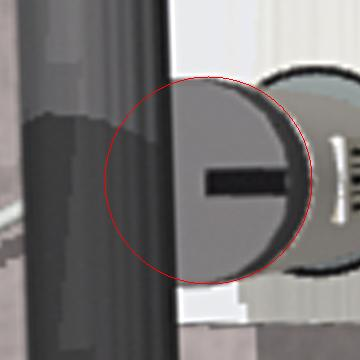

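View pics/t5.png

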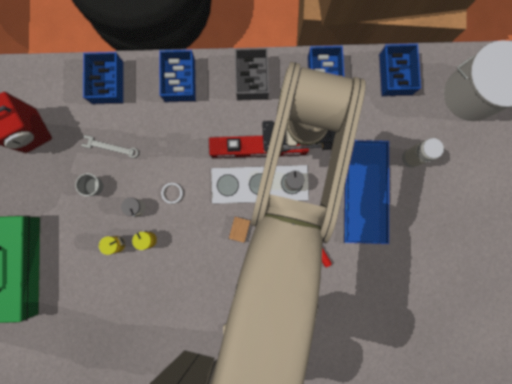

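Call:
jog_arm(commands=[-1,0,0.03,0,0,-1,0,0.04,0,0,-1,0,0.04,0,0,-1,0,0.04,0,0,-1,0,0,0,0,-1,0,0,0,0,-1,0,0,0,0])

```text
t: 18.17
tool_pos: [0.4608, -0.1196, 0.2159]
orientation: [-2.253, 2.188, -0.004]
force: [0.2, -0.0, -0.3]
opening: 0.0931
```

```bash
python3 - <<'E'
from h import *
st(); p=robot.read_camera("wrist"); cv2.imwrite("pics/w6.png",p["img"])
print(circ(p,(.531,-.117),.094,[.026,.0265,.027,.0275],"c.png"))
for c in ((.531,.083),(.531,-.017)): print(circ(p,c,.006,[.034,.0345,.035,.0355],"r.png",half=.05))
print([np.round(unproj(p,c,.07),4) for c in [(321,13)]])
E
```

```text
t 18.17 tcp [ 0.4608 -0.1196  0.2159] psi -88.34 tilt 0.17 F [ 0.2 -0.  -0.3] open 0.0931 q [-0.36 -0.21  1.83  0.    1.52  1.18]
(array([ 0.531, -0.117]), 0.0275, np.float64(30.0), (np.float64(-2.4), 0.8, 1877))
(array([0.5305, 0.083 ]), 0.035, np.float64(30.0), None)
(array([ 0.531 , -0.0165]), 0.035, np.float64(30.0), None)
[array([ 0.6157, -0.1768,  0.07  ])]
```

View pics/w6.png

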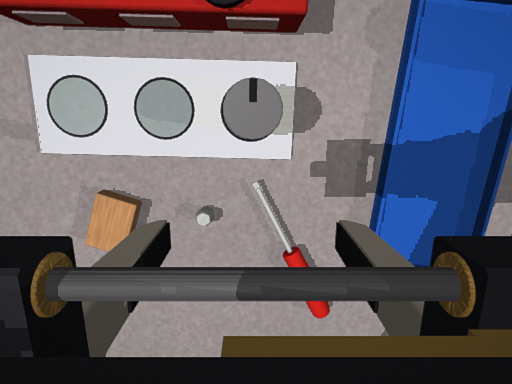

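View pics/c.png

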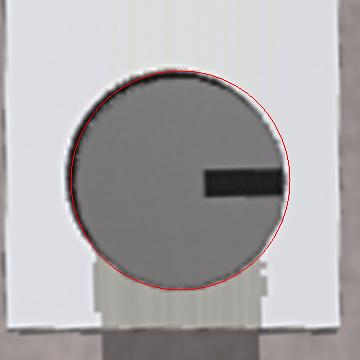

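Call:
jog_arm(commands=[-1,-0.0348,-0.00145,0.001,0,-1,-0.0348,-0.00145,0.001,0,-1,-0.0348,-0.00145,0.001,0,-1,-0.0348,-0.00145,0.001,0,-1,-0.0348,-0.00145,0.001,0,-1,-0.0348,-0.00145,0.001,0,-1,-0.0348,-0.00145,0.001,0,-1,-0.0348,-0.00145,0.001,0,-1,-0.0348,-0.00145,0.001,0,-1,-0.0348,-0.00145,0.001,0,-1,-0.0348,-0.00145,0.001,0,-1,-0.0348,-0.00145,0.001,0,-1,-0.0348,-0.00145,0.001,0,-1,-0.0348,-0.00145,0.001,0,-1,0,0,0,-6.1,-1,0,0,0,-6.1,-1,0,0,0,-6.1,-1,0,0,0,0,-1,0,0,0,0])

```text
t: 19.8
tool_pos: [0.467, 0.369, 0.2005]
orientation: [2.571, -1.805, -0.0]
force: [0.1, 0.6, -0.8]
opening: 0.0929
```

```bash
python3 - <<'E'
from h import *
st(); p=robot.read_camera("wrist"); cv2.imwrite("pics/w7.png",p["img"])
print(circ(p,(.467,.368),.072,[.026,.0265,.027,.0275],"a.png",rng=.02))
delta((.467,.368,.12),-70)
E
```

```text
t 19.80 tcp [0.467  0.369  0.2005] psi -70.16 tilt 0.00 F [ 0.1  0.6 -0.8] open 0.0929 q [ 0.58  0.13  1.53 -0.    1.49  1.81]
(array([0.4685, 0.3695]), 0.0265, np.float64(29.71), (np.float64(-157.1), -159.8, 1831))
t 19.85 tcp [0.4669 0.3687 0.2006] psi -70.20 tilt 0.00 F [-0.4  0.4  0.4] open 0.0930 q [0.58 0.13 1.53 0.   1.49 1.81]
tool delta [0.0007 0.0002 0.0806] |d| 0.081 turn -0.2
```

View pics/w7.png

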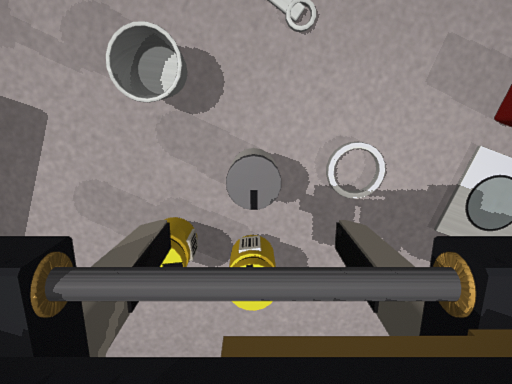

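View pics/a.png

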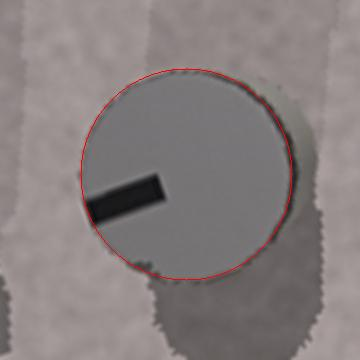

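Call:
jog_arm(commands=[-1,0.0004,0.0004,0.03,0,-1,0,0,0.03,0,-1,0,0,0.03,0,-1,0,0,0.03,0,-1,0,0,0.03,0,-1,0,0,0.02,0,-1,0,0,0.0085,0,-1,0,0,0,0,1,0,0,0,0,1,0,0,0,0,1,0,0,0,0,1,0,0,0,0,1,0,0,0,0,1,0,0,0,0,1,0,0,0,0,1,0,0,0,0])

```text
t: 21.18
tool_pos: [0.4665, 0.3679, 0.0228]
orientation: [-2.573, 1.801, -0.0]
force: [-0.5, 0.2, 4.0]
opening: 0.0536
```

```bash
python3 - <<'E'
from h import *
delta((.5305,.083,.14))
E
```

```text
t 21.18 tcp [0.4665 0.3679 0.0228] psi -70.00 tilt 0.05 F [-0.5  0.2  4. ] open 0.0536 q [0.58 0.29 1.68 0.   1.17 1.8 ]
tool delta [ 0.2896  0.0373 -0.1173] |d| 0.315 turn None
```

Call:
jog_arm(commands=[1,0,0,-0.01,0,1,0,0,-0.027,0,1,0,0,-0.04,0,1,0,0,-0.04,0,1,0.02896,0.00373,0,0,1,0.02896,0.00373,0,0,1,0.02896,0.00373,0,0,1,0.02896,0.00373,0,0,1,0.02896,0.00373,0,0,1,0.02896,0.00373,0,0,1,0.02896,0.00373,0,0,1,0.02896,0.00373,0,0,1,0.02896,0.00373,0,0,1,0.02896,0.00373,0,0,1,0,0,0,-5,1,0,0,0,-5,1,0,0,0,-7,1,0,0,0,-7])

```text
t: 22.68
tool_pos: [0.53, 0.0824, 0.1394]
orientation: [2.895, -1.22, -0.001]
force: [-0.2, 0.8, -2.2]
opening: 0.0538
```

Call:
jog_arm(commands=[1,0,0,0,-7,1,0,0,0,-7,1,0,0,0,-7,1,0,0,0,-7,1,0,0,0,-7,1,0,0,0,-7,1,0,0,0,-7,1,0,0,0,-7,1,0,0,0,-7,1,0,0,0,-7,1,0,0,0,-7,1,0,0,0,-7,1,0,0,0,-7,1,0,0,0,-7,1,0,0,0,-7,1,0,0,0,-7,1,0,0,0,-7,1,0,0,0,-7,1,0,0,0,-7,1,0,0,0,-3])

```text
t: 24.35
tool_pos: [0.5299, 0.0828, 0.1394]
orientation: [-2.213, -2.229, 0.001]
force: [0.5, 0.1, -2.2]
opening: 0.0537
```

Call:
jog_arm(commands=[1,0,0,0,0,1,0,0,0,0,1,0,0,0,0])

```text
t: 24.6
tool_pos: [0.5301, 0.0828, 0.1393]
orientation: [-2.224, -2.219, 0.0]
force: [0.0, -0.4, -1.3]
opening: 0.0536
```

```bash
python3 - <<'E'
from h import *
delta((.5305,.083,.0288),90); p=robot.read_camera("wrist"); cv2.imwrite("pics/w8.png",p["img"])
E
```

```text
t 24.60 tcp [0.5301 0.0828 0.1393] psi 89.88 tilt 0.01 F [ 0.  -0.4 -1.3] open 0.0536 q [ 0.06  0.01  1.76 -0.    1.37 -1.51]
tool delta [0.0002 0.0004 0.1105] |d| 0.111 turn -0.12
```

View pics/w8.png

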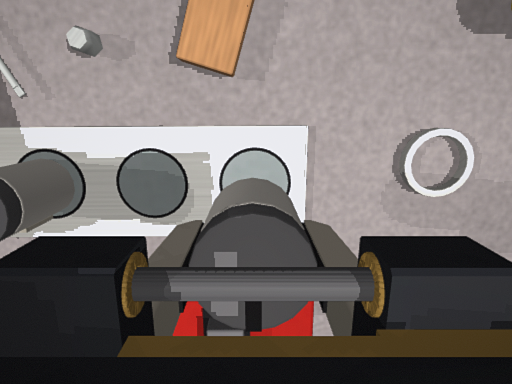

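Call:
jog_arm(commands=[1,0.0002,0.0004,0.025,0,1,0,0,0.025,0,1,0,0,0.025,0,1,0,0,0.016,0,1,0,0,0.008,0,1,0,0,0.006,0,1,0,0,0.003,0,1,0,0,0.0015,0,1,0,0,0,0,1,0,0,0,0])

```text
t: 25.48
tool_pos: [0.5316, 0.083, 0.0309]
orientation: [2.221, 2.221, 0.002]
force: [0.5, 0.8, -2.1]
opening: 0.0536
```

Call:
jog_arm(commands=[1,0,0,0.001,0,1,0,0,0,0])

```text
t: 25.65
tool_pos: [0.5312, 0.083, 0.0294]
orientation: [2.221, 2.221, 0.001]
force: [0.7, 0.4, -2.8]
opening: 0.054
```

Call:
jog_arm(commands=[1,0,0,0.0005,0,1,0,0,0,0])

```text
t: 25.82
tool_pos: [0.5311, 0.083, 0.0288]
orientation: [2.221, 2.221, 0.001]
force: [-0.6, 0.3, 1.1]
opening: 0.0537
```

Call:
jog_arm(commands=[-1,0,0,0,0,-1,0,0,0,0,-1,0,0,0,0,-1,0,0,0,0,-1,0,0,0,0,-1,0,0,0,0,-1,0,0,-0.02,0,-1,0,0,-0.03,0,-1,0,0,-0.035,0,-1,0,0,-0.035,0,-1,0,0,-0.035,0,-1,0,0,-0.03,0,1,0,0.03,0,0,1,0,0.04,0,0,1,0,0,0,0,1,0,0,0,0])

```text
t: 27.15
tool_pos: [0.601, 0.0828, 0.2106]
orientation: [-2.22, -2.219, 0.005]
force: [-1.0, 0.1, 0.4]
opening: 0.0708
```

```bash
python3 - <<'E'
from h import *
st(); p=robot.read_camera("wrist"); cv2.imwrite("pics/w9.png",p["img"])
print(circ(p,(.531,.083),.078,[.026,.0265,.027,.0275],"a.png"))
print(circ(p,(.531,-.117),.094,[.026,.0265,.027,.0275],"c.png"))
print(circ(p,(.531,-.017),.006,[.034,.0345,.035,.0355],"r.png",half=.05))
delta((.6435,.058,.11),90)
E
```

```text
t 27.15 tcp [0.601  0.0828 0.2106] psi 89.98 tilt 0.24 F [-1.   0.1  0.4] open 0.0708 q [ 0.05  0.16  1.47 -0.    1.52 -1.52]
(array([0.53  , 0.0835]), 0.0275, np.float64(30.0), (np.float64(-2.2), 0.6, 1928))
(array([ 0.531, -0.111]), 0.0275, np.float64(24.98), (np.float64(27.3), -55.5, 3678))
(array([ 0.5305, -0.0165]), 0.035, np.float64(30.0), None)
t 27.20 tcp [0.6003 0.0829 0.2117] psi 89.99 tilt 0.17 F [-0.6 -0.1  0.4] open 0.0668 q [ 0.05  0.15  1.48  0.    1.52 -1.52]
tool delta [-0.0249  0.0435  0.1016] |d| 0.113 turn -0.01
```

View pics/w9.png

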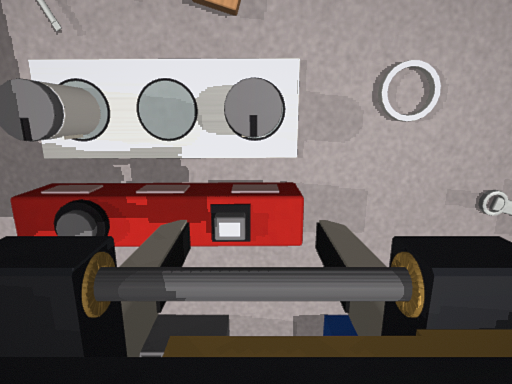

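View pics/a.png

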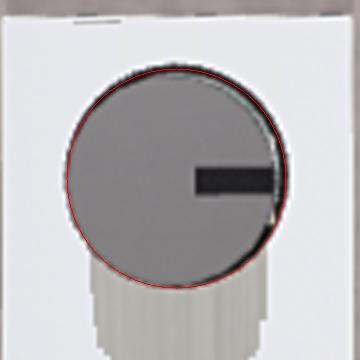

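```bash
python3 - <<'E'
from h import *
p=robot.read_camera("wrist"); print(np.round(unproj(p,(229.5,229.5),.092),4), np.round(unproj(p,(82,224),.089),4))
delta((.643,.058,.10),90)
E
```

```text
[0.6414 0.0604 0.092 ] [ 0.6368 -0.0824  0.089 ]
t 27.25 tcp [0.6001 0.083  0.2127] psi 90.01 tilt 0.09 F [-0.1  0.3  0.5] open 0.0631 q [ 0.05  0.15  1.48  0.    1.52 -1.52]
tool delta [-0.025   0.0431  0.1126] |d| 0.123 turn 0.01
```

Call:
jog_arm(commands=[1,-0.0048,0.0086,0,0,1,-0.0048,0.0086,0,0,1,-0.0048,0.0086,0,0,1,-0.0048,0.0086,0,0,1,-0.0048,0.0086,0,0,1,0,0,0.03,0,1,0,0,0.03,0,1,0,0,0.03,0,1,0,0,0.0226,0,1,0,0,0,0,1,0,0,0,0])

```text
t: 28.17
tool_pos: [0.6429, 0.0585, 0.0994]
orientation: [-2.22, -2.22, 0.004]
force: [0.4, -0.1, 1.5]
opening: 0.0005
```

```bash
python3 - <<'E'
from h import *
delta((.643,.059,.088),90); p=robot.read_camera("side"); crop(p,(195,140,275,240),"s10.png",6)
E
```

```text
t 28.17 tcp [0.6429 0.0585 0.0994] psi 89.98 tilt 0.18 F [ 0.4 -0.1  1.5] open 0.0005 q [ 0.01  0.33  1.47 -0.    1.34 -1.56]
tool delta [0.0005 0.0002 0.0114] |d| 0.011 turn -0.02
```

View pics/s10.png

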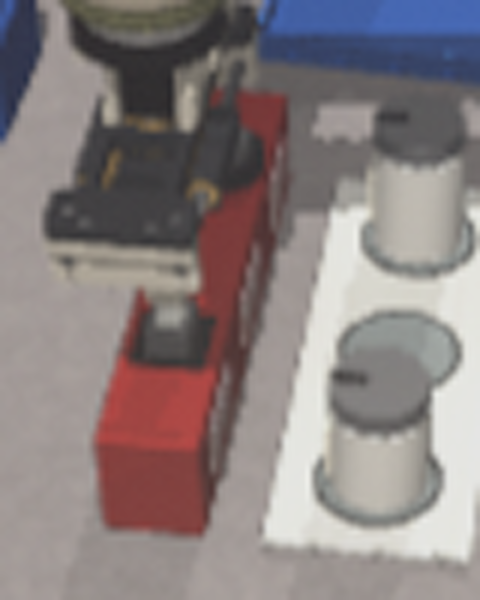

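Both jars stand in their rings, and the fingertips are over the module. Now I press it.

Call:
jog_arm(commands=[1,0,0,0.005,0,1,0,0,0.004,0,1,0,0,0.003,0,1,0,0,0.002,0,1,0,0,0.001,0,1,0,0,0,0])

```text
t: 28.72
tool_pos: [0.6448, 0.059, 0.0872]
orientation: [2.22, 2.22, 0.003]
force: [1.2, 0.2, 4.0]
opening: 0.0004
```

Call:
jog_arm(commands=[1,0,0,0.002,0,1,0,0,0.001,0,1,0,0,0,0])

```text
t: 28.97
tool_pos: [0.6448, 0.059, 0.0843]
orientation: [2.22, 2.22, 0.003]
force: [-0.8, -0.3, 5.0]
opening: 0.0003
```

Call:
jog_arm(commands=[1,0,0,0.002,0,1,0,0,0.001,0,1,0,0,0,0])

```text
t: 29.22
tool_pos: [0.645, 0.059, 0.0841]
orientation: [2.219, 2.22, 0.003]
force: [-10.6, -1.4, 23.4]
opening: 0.0003
```

Call:
jog_arm(commands=[1,0,0,0.001,0,1,0,0,0,0,1,0,0,0,0])

```text
t: 29.47
tool_pos: [0.6451, 0.059, 0.0841]
orientation: [2.219, 2.22, 0.004]
force: [-14.2, -0.5, 30.4]
opening: 0.0003
```

Call:
jog_arm(commands=[1,0,0,-0.01,0,1,0,0,-0.02,0,1,0,0,-0.03,0,1,0,0,-0.03,0,1,-0.025,0,-0.02,0,1,-0.025,0,0,0,1,-0.025,0,0,0,1,-0.025,0,0,0,1,-0.025,0,0,0,1,-0.025,0,0,0,1,0,0,0,0,1,0,0,0,0])

```text
t: 30.47
tool_pos: [0.6436, -0.0923, 0.1886]
orientation: [-2.224, -2.219, 0.0]
force: [0.1, -0.6, 0.4]
opening: 0.0005
```

```bash
python3 - <<'E'
from h import *
p=robot.read_camera("wrist"); cv2.imwrite("pics/w11.png",p["img"])
print(circ(p,(.531,-.117),.094,[.026,.0265,.027,.0275],"c.png"))
ps=robot.read_camera("side"); crop(ps,(195,140,275,240),"s11.png",6)
delta((.643,-.0915,.11),90)
E
```

```text
(array([ 0.5325, -0.1175]), 0.0265, np.float64(30.0), (np.float64(-0.1), 0.7, 2012))
t 30.57 tcp [ 0.6437 -0.0904  0.1887] psi 90.00 tilt 0.03 F [ 0.2 -0.2  0.1] open 0.0008 q [-0.22  0.28  1.37  0.    1.49 -1.79]
tool delta [-0.0011 -0.0007  0.0787] |d| 0.079 turn 0.0
```

View pics/w11.png

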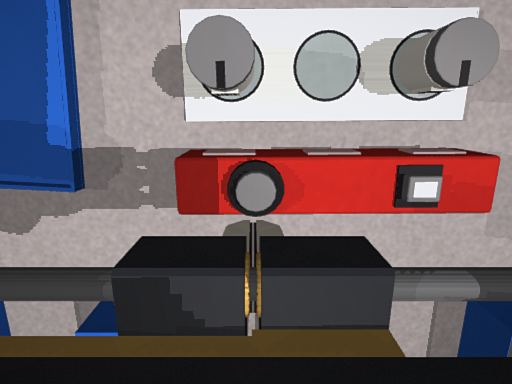

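View pics/s11.png

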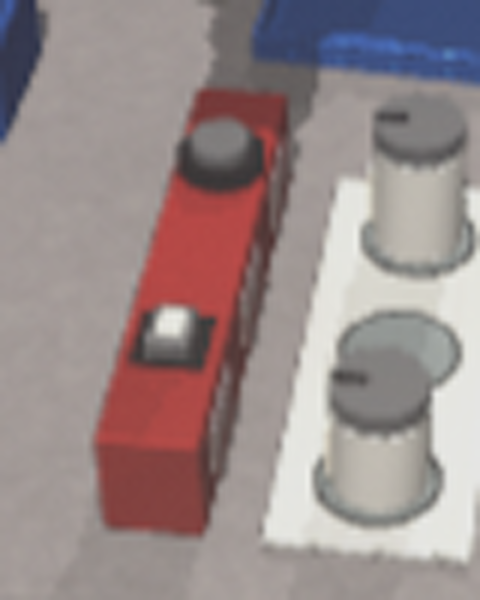

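```bash
python3 - <<'E'
from h import *
p=robot.read_camera("wrist")
for z in (.085,.09): print(np.round(unproj(p,(256,188),z),4))
print(circ(p,(.643,-.0915),.09,[.017,.0175,.018,.0185,.019],"b.png",half=.035))
delta((.643,-.0915,.098),90)
E
```

```text
[ 0.6403 -0.0877  0.085 ]
[ 0.6391 -0.0877  0.09  ]
(array([ 0.644 , -0.0905]), 0.0175, np.float64(30.0), (np.float64(-168.6), -93.8, 10810))
t 30.62 tcp [ 0.6437 -0.09    0.1886] psi 90.05 tilt 0.02 F [-0.1  0.9 -0.7] open 0.0007 q [-0.22  0.28  1.37  0.    1.49 -1.79]
tool delta [-0.0015 -0.0007  0.0906] |d| 0.091 turn 0.05
```

Call:
jog_arm(commands=[1,-0.0005,-0.001,0.03,0,1,0,0,0.03,0,1,0,0,0.02,0,1,0,0,0.01,0,1,0,0,0.004,0,1,0,0,0.003,0,1,0,0,0.002,0,1,0,0,0,0])

```text
t: 31.28
tool_pos: [0.6438, -0.0913, 0.0912]
orientation: [2.22, 2.221, 0.002]
force: [-1.9, 0.4, 1.8]
opening: 0.0006
```

Call:
jog_arm(commands=[1,0,0,0.003,0,1,0,0,0.002,0,1,0,0,0,0])

```text
t: 31.53
tool_pos: [0.6442, -0.0916, 0.0864]
orientation: [2.219, 2.22, 0.003]
force: [1.6, 1.7, 4.3]
opening: 0.0005
```

Call:
jog_arm(commands=[1,0,0,0.002,0,1,0,0,0.002,0,1,0,0,0,0])

```text
t: 31.78
tool_pos: [0.6444, -0.0916, 0.0859]
orientation: [2.219, 2.219, 0.004]
force: [-11.5, 4.0, 27.2]
opening: 0.0006
```

Call:
jog_arm(commands=[1,0,0,0.001,0,1,0,0,0.001,0,1,0,0,0,0])

```text
t: 32.03
tool_pos: [0.6446, -0.0917, 0.0857]
orientation: [2.218, 2.219, 0.004]
force: [-17.7, 5.2, 39.5]
opening: 0.0007
```

Call:
jog_arm(commands=[1,0,0,-0.01,0,1,0,0,-0.02,0,1,0,0,-0.03,0,1,0,0,-0.03,0,-1,0,0,-0.03,0,-1,0,0,-0.02,0,-1,0,0,0,0,-1,0,0,0,0])

```text
t: 32.7
tool_pos: [0.6439, -0.092, 0.2207]
orientation: [2.219, 2.219, 0.003]
force: [-0.5, -0.4, -1.6]
opening: 0.0226
```

```bash
python3 - <<'E'
from h import *
st(); p=robot.read_camera("wrist"); cv2.imwrite("pics/w12.png",p["img"])
print(circ(p,(.531,-.117),.094,[.026,.0265,.027,.0275],"c.png"))
print(circ(p,(.531,.083),.078,[.026,.0265,.027,.0275],"a.png"))
pt0=cv2.imread("pics/top0.png"); pt=robot.read_camera("top"); pt["img"]=pt0
hsv=cv2.cvtColor(pt0,cv2.COLOR_BGR2HSV); m=cv2.inRange(hsv,(100,120,60),(130,255,255)); m[:120]=0; m[:,:330]=0
cs,_=cv2.findContours(m,cv2.RETR_EXTERNAL,cv2.CHAIN_APPROX_NONE); k=max(cs,key=cv2.contourArea)
print(cv2.minAreaRect(k)); b=cv2.boxPoints(cv2.minAreaRect(k))
for q in b: print(q,np.round(unproj(pt,q,.021),4))
crop(pt,(335,130,400,250),"tray.png",5)
E
```

```text
t 32.70 tcp [ 0.6439 -0.092   0.2207] psi 89.99 tilt 0.24 F [-0.5 -0.4 -1.6] open 0.0226 q [-0.22  0.26  1.34 -0.    1.54 -1.79]
(array([ 0.5325, -0.1175]), 0.0265, np.float64(29.91), (np.float64(-0.2), 0.5, 1981))
(array([0.529, 0.081]), 0.027, np.float64(29.47), (np.float64(5.3), 0.6, 1889))
((366.60919189453125, 191.48216247558594), (44.07330322265625, 102.6325912475586), 0.7345210313796997)
[343.9165  242.51173] [ 0.3425 -0.2684  0.021 ]
[345.23218 139.88759] [ 0.6588 -0.2878  0.021 ]
[389.30188 140.45259] [ 0.653  -0.4249  0.021 ]
[387.9862  243.07674] [ 0.3367 -0.4025  0.021 ]
```

View pics/w12.png

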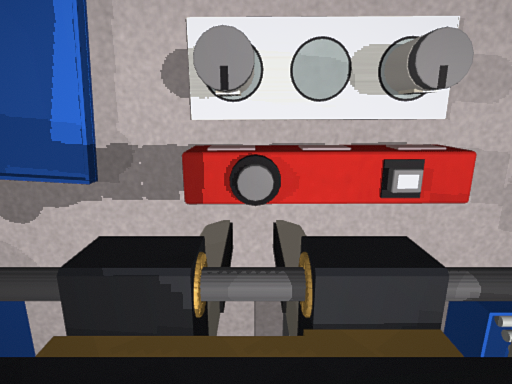

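View pics/tray.png

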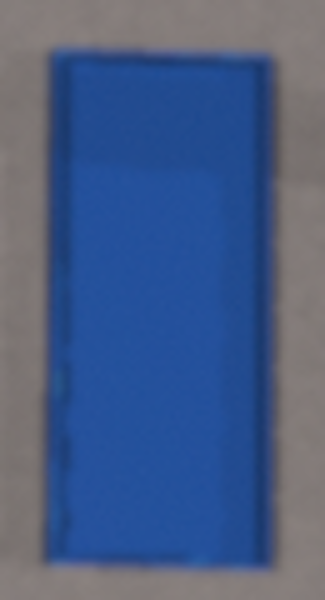

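Call:
jog_arm(commands=[-1,-0.005,-0.0224,0,0,-1,-0.005,-0.0224,0,0,-1,-0.005,-0.0224,0,0,-1,-0.005,-0.0224,0,0,-1,-0.005,-0.0224,0,0,-1,0,0,0,0,-1,0,0,0.02,0,-1,0,0,0.02,0,-1,0,0,0,0])

```text
t: 33.55
tool_pos: [0.528, -0.1156, 0.1729]
orientation: [-2.216, -2.216, 0.006]
force: [-1.3, 0.3, -1.2]
opening: 0.09
```

```bash
python3 - <<'E'
from h import *
delta((.5317,-.1172,.046),90)
E
```

```text
t 33.55 tcp [ 0.528  -0.1156  0.1729] psi 89.99 tilt 0.47 F [-1.3  0.3 -1.2] open 0.0900 q [-0.31  0.    1.7   0.    1.44 -1.88]
tool delta [-0.002   0.0047  0.1269] |d| 0.127 turn -0.01
```

Call:
jog_arm(commands=[-1,0,0,0,0,-1,0,0,0,0])

```text
t: 33.72
tool_pos: [0.5309, -0.1164, 0.1787]
orientation: [-2.221, -2.221, 0.0]
force: [-0.6, 0.1, 0.3]
opening: 0.093
```

```bash
python3 - <<'E'
from h import *
delta((.5317,-.1172,.046),90)
E
```

```text
t 33.72 tcp [ 0.5309 -0.1164  0.1787] psi 90.01 tilt 0.04 F [-0.6  0.1  0.3] open 0.0930 q [-0.31  0.    1.7   0.    1.44 -1.88]
tool delta [-0.0009  0.0009  0.1327] |d| 0.133 turn 0.01
```

Call:
jog_arm(commands=[-1,-0.0009,0.0009,0.03,0,-1,0,0,0.03,0,-1,0,0,0.03,0,-1,0,0,0.025,0,-1,0,0,0.0155,0,-1,0,0,0,0,1,0,0,0,0,1,0,0,0,0,1,0,0,0,0,1,0,0,0,0,1,0,0,0,0,1,0,0,0,0,1,0,0,0,0,1,0,0,0,0])

```text
t: 34.88
tool_pos: [0.532, -0.1175, 0.0488]
orientation: [2.221, 2.221, 0.001]
force: [-0.4, 0.1, 3.8]
opening: 0.0536
```

```bash
python3 - <<'E'
from h import *
delta((.568,-.351,.15),0)
E
```

```text
t 34.88 tcp [ 0.532  -0.1175  0.0488] psi 90.01 tilt 0.05 F [-0.4  0.1  3.8] open 0.0536 q [-0.31  0.13  1.81 -0.    1.2  -1.88]
tool delta [-0.2335  0.0361 -0.1011] |d| 0.257 turn 90.01
```

Call:
jog_arm(commands=[1,0,0,-0.01,0,1,0,0,-0.03,0,1,0,0,-0.03,0,1,0,0,-0.03,0,1,-0.02594,0.004,0,0,1,-0.02594,0.004,0,0,1,-0.02594,0.004,0,0,1,-0.02594,0.004,0,0,1,-0.02594,0.004,0,0,1,-0.02594,0.004,0,0,1,-0.02594,0.004,0,0,1,-0.02594,0.004,0,0,1,-0.02594,0.004,0,0])

```text
t: 35.97
tool_pos: [0.5672, -0.3519, 0.148]
orientation: [-2.22, -2.221, 0.0]
force: [0.5, -0.6, -2.0]
opening: 0.0538
```

Call:
jog_arm(commands=[1,0,0,0,6.923,1,0,0,0,6.923,1,0,0,0,6.923,1,0,0,0,6.923,1,0,0,0,6.923,1,0,0,0,6.923,1,0,0,0,6.923,1,0,0,0,6.923,1,0,0,0,6.923,1,0,0,0,6.923,1,0,0,0,6.923,1,0,0,0,6.923,1,0,0,0,6.923,1,0,0,0,0,1,0,0,0,0,1,0,0,0,0])

```text
t: 37.3
tool_pos: [0.5674, -0.3507, 0.148]
orientation: [-3.141, -0.007, 0.001]
force: [0.6, 0.2, -2.3]
opening: 0.0535
```

```bash
python3 - <<'E'
from h import *
delta((.568,-.351,.0478),0); p=robot.read_camera("wrist"); cv2.imwrite("pics/w13.png",p["img"])
E
```

```text
t 37.30 tcp [ 0.5674 -0.3507  0.148 ] psi 0.24 tilt 0.03 F [ 0.6  0.2 -2.3] open 0.0535 q [-0.63  0.35  1.36 -0.    1.43 -0.63]
tool delta [0.0006 0.0003 0.1002] |d| 0.100 turn 0.24
```

View pics/w13.png

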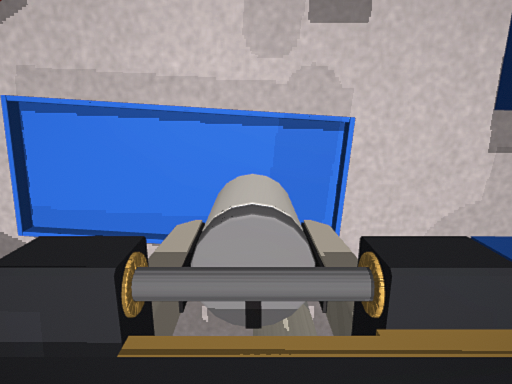

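```bash
python3 - <<'E'
from h import *
p=robot.read_camera("wrist")
for c in [(5,97),(354,118),(20,234)]: print(np.round(unproj(p,c,.021),4))
st()
E
```

```text
[ 0.3464 -0.2711  0.021 ]
[ 0.6584 -0.2885  0.021 ]
[ 0.3369 -0.4011  0.021 ]
t 37.40 tcp [ 0.5675 -0.3508  0.1481] psi 0.16 tilt 0.02 F [-0.   0.1 -2.9] open 0.0536 q [-0.63  0.35  1.36 -0.    1.43 -0.63]
```

Those corners agree with the tray pose found earlier. Lower the jar.

Call:
jog_arm(commands=[1,0,0,0.025,0,1,0,0,0.025,0,1,0,0,0.025,0,1,0,0,0.012,0,1,0,0,0.006,0,1,0,0,0.003,0,1,0,0,0.002,0,1,0,0,0,0,1,0,0,0,0])

```text
t: 38.15
tool_pos: [0.5686, -0.3515, 0.0519]
orientation: [3.14, 0.001, 0.003]
force: [0.2, 0.3, -2.0]
opening: 0.0539
```

Call:
jog_arm(commands=[1,0,0,0.0015,0,1,0,0,0,0])

```text
t: 38.32
tool_pos: [0.5681, -0.3512, 0.0495]
orientation: [3.141, 0.0, 0.002]
force: [0.2, 0.0, -2.0]
opening: 0.0536
```

Call:
jog_arm(commands=[1,0,0,0.0015,0,1,0,0,0,0])

```text
t: 38.48
tool_pos: [0.5682, -0.3511, 0.0478]
orientation: [3.141, 0.0, 0.002]
force: [1.2, 0.3, -0.7]
opening: 0.0535
```

Call:
jog_arm(commands=[1,0,0,0.001,0,1,0,0,0,0])

```text
t: 38.65
tool_pos: [0.5682, -0.3512, 0.0478]
orientation: [3.141, 0.0, 0.002]
force: [-2.6, 2.3, 6.5]
opening: 0.0541
```

Call:
jog_arm(commands=[-1,0,0,0,0,-1,0,0,0,0,-1,0,0,0,0,-1,0,0,0,0,-1,0,0,0,0,-1,0,0,0,0,-1,0,0,-0.02,0,-1,0,0,-0.03,0,-1,0,0,-0.035,0,-1,0,0,-0.035,0,-1,0,0,-0.035,0,-1,0,0,-0.02,0,-1,0,0,0,0])

```text
t: 39.73
tool_pos: [0.5701, -0.3526, 0.2288]
orientation: [3.135, 0.0, 0.013]
force: [-0.1, -0.1, 0.4]
opening: 0.0927
```

Call:
jog_arm(commands=[-1,-0.0029,-0.0334,0,0,-1,-0.0029,-0.0334,0,0,-1,-0.0029,-0.0334,0,0,-1,-0.0029,-0.0334,0,0,-1,-0.0029,-0.0334,0,0,-1,-0.0029,-0.0334,0,0,-1,-0.0029,-0.0334,0,0,-1,-0.0029,-0.0334,0,0,-1,-0.0029,-0.0334,0,0,-1,-0.0029,-0.0334,0,0,-1,-0.0029,-0.0334,0,0,-1,-0.0029,-0.0334,0,0,-1,-0.0029,-0.0334,0,0,-1,0,0,0,0])

```text
t: 40.9
tool_pos: [0.5286, 0.0886, 0.2202]
orientation: [-3.139, -0.007, 0.002]
force: [1.2, -0.5, -0.1]
opening: 0.093
```

Call:
jog_arm(commands=[-1,0,0,0,-6.923,-1,0,0,0,-6.923,-1,0,0,0,-6.923,-1,0,0,0,-6.923,-1,0,0,0,-6.923,-1,0,0,0,-6.923,-1,0,0,0,-6.923,-1,0,0,0,-6.923,-1,0,0,0,-6.923,-1,0,0,0,-6.923,-1,0,0,0,-6.923,-1,0,0,0,-6.923,-1,0,0,0,-6.923,-1,0,0,0,0,-1,0,0,0,0,-1,0,0,0,0])

```text
t: 42.23
tool_pos: [0.5297, 0.0831, 0.2207]
orientation: [-2.226, -2.217, 0.001]
force: [-0.9, -0.0, 0.0]
opening: 0.0928
```

```bash
python3 - <<'E'
from h import *
delta((.5303,.083,.0285),90); p=robot.read_camera("wrist"); cv2.imwrite("pics/w14.png",p["img"])
print(circ(p,(.5303,.083),.078,[.026,.0265,.027,.0275],"a.png",rng=.02))
ps=robot.read_camera("side"); crop(ps,(190,90,340,215),"s14.png",5)
E
```

```text
t 42.23 tcp [0.5297 0.0831 0.2207] psi 89.76 tilt 0.04 F [-0.9 -0.   0. ] open 0.0928 q [ 0.06 -0.04  1.66 -0.    1.52 -1.51]
tool delta [-1.000e-04  7.000e-04  1.922e-01] |d| 0.192 turn -0.24
(array([0.5278, 0.083 ]), 0.0275, np.float64(29.77), (np.float64(-0.5), 1.1, 1863))
```

View pics/w14.png

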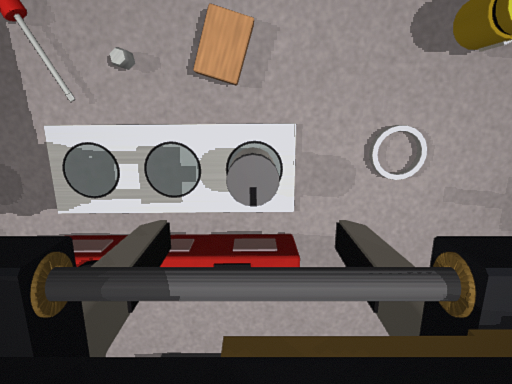

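View pics/s14.png

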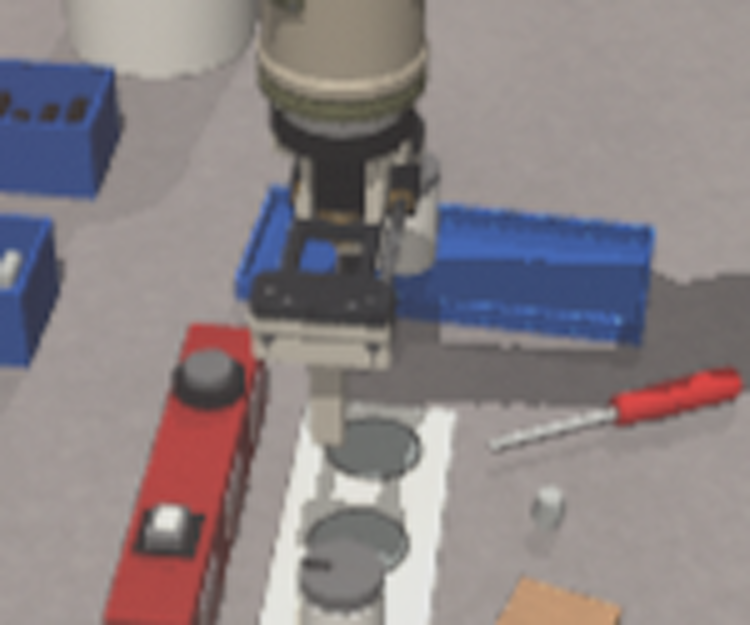

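Jar A is still in place. Grip it.

Call:
jog_arm(commands=[-1,0,0,0.03,0,-1,0,0,0.03,0,-1,0,0,0.03,0,-1,0,0,0.03,0,-1,0,0,0.03,0,-1,0,0,0.025,0,-1,0,0,0.0165,0,-1,0,0,0,0,1,0,0,0,0,1,0,0,0,0,1,0,0,0,0,1,0,0,0,0,1,0,0,0,0,1,0,0,0,0,1,0,0,0,0,1,0,0,0,0])

```text
t: 43.67
tool_pos: [0.5304, 0.0833, 0.0303]
orientation: [2.221, 2.221, 0.001]
force: [-1.3, -0.8, 4.4]
opening: 0.054
```

```bash
python3 - <<'E'
from h import *
delta((.428,-.341,.14),0)
E
```

```text
t 43.67 tcp [0.5304 0.0833 0.0303] psi 90.00 tilt 0.06 F [-1.3 -0.8  4.4] open 0.0540 q [ 0.06  0.14  1.84 -0.    1.16 -1.51]
tool delta [-0.4243 -0.1023 -0.1098] |d| 0.450 turn 90.0
```

Call:
jog_arm(commands=[1,0,0,-0.01,0,1,0,0,-0.03,0,1,0,0,-0.035,0,1,0,0,-0.035,0,1,-0.03264,-0.00787,0,0,1,-0.03264,-0.00787,0,0,1,-0.03264,-0.00787,0,0,1,-0.03264,-0.00787,0,0,1,-0.03264,-0.00787,0,0,1,-0.03264,-0.00787,0,0,1,-0.03264,-0.00787,0,0,1,-0.03264,-0.00787,0,0,1,-0.03264,-0.00787,0,0,1,-0.03264,-0.00787,0,0,1,-0.03264,-0.00787,0,0,1,-0.03264,-0.00787,0,0,1,-0.03264,-0.00787,0,0])

```text
t: 45.08
tool_pos: [0.4266, -0.3423, 0.1398]
orientation: [-2.221, -2.221, -0.0]
force: [0.0, 0.5, -2.0]
opening: 0.0538
```

Call:
jog_arm(commands=[1,0,0,0,6.923,1,0,0,0,6.923,1,0,0,0,6.923,1,0,0,0,6.923,1,0,0,0,6.923,1,0,0,0,6.923,1,0,0,0,6.923,1,0,0,0,6.923,1,0,0,0,6.923,1,0,0,0,6.923,1,0,0,0,6.923,1,0,0,0,6.923,1,0,0,0,6.923,1,0,0,0,0,1,0,0,0,0,1,0,0,0,0])

```text
t: 46.42
tool_pos: [0.4275, -0.3409, 0.1397]
orientation: [-3.141, -0.007, 0.0]
force: [0.8, -1.2, -1.9]
opening: 0.0536
```

```bash
python3 - <<'E'
from h import *
delta((.428,-.341,.0293),0); p=robot.read_camera("wrist"); cv2.imwrite("pics/w15.png",p["img"])
E
```

```text
t 46.42 tcp [ 0.4275 -0.3409  0.1397] psi 0.24 tilt 0.02 F [ 0.8 -1.2 -1.9] open 0.0536 q [-0.77  0.04  1.73  0.    1.37 -0.77]
tool delta [0.0005 0.0002 0.1104] |d| 0.110 turn 0.24
```

View pics/w15.png

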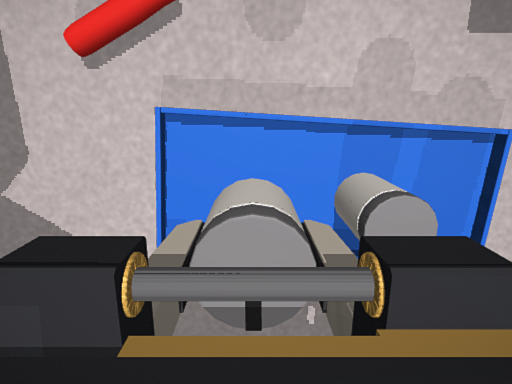

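Call:
jog_arm(commands=[1,0,0,0.025,0,1,0,0,0.025,0,1,0,0,0.025,0,1,0,0,0.017,0,1,0,0,0.008,0,1,0,0,0.005,0,1,0,0,0.002,0,1,0,0,0,0,1,0,0,0,0])

```text
t: 47.22
tool_pos: [0.4284, -0.3417, 0.034]
orientation: [3.14, 0.001, 0.002]
force: [0.1, -0.1, -1.7]
opening: 0.0539
```

Call:
jog_arm(commands=[1,0,0,0.0015,0,1,0,0,0,0])

```text
t: 47.38
tool_pos: [0.4282, -0.3415, 0.032]
orientation: [3.14, 0.0, 0.002]
force: [-0.6, 0.9, -2.6]
opening: 0.0538
```

Call:
jog_arm(commands=[1,0,0,0.001,0,1,0,0,0,0])

```text
t: 47.55
tool_pos: [0.4277, -0.3411, 0.0304]
orientation: [3.141, 0.0, 0.0]
force: [0.8, -0.2, -2.7]
opening: 0.0538
```

Call:
jog_arm(commands=[1,0,0,0.001,0,1,0,0,0,0])

```text
t: 47.72
tool_pos: [0.4278, -0.3411, 0.0293]
orientation: [3.141, 0.0, 0.0]
force: [-0.9, 0.0, -0.0]
opening: 0.0539
```

Call:
jog_arm(commands=[1,0,0,0.0008,0,1,0,0,0,0])

```text
t: 47.88
tool_pos: [0.4278, -0.3412, 0.0293]
orientation: [3.141, 0.0, 0.0]
force: [-3.2, 2.9, 7.5]
opening: 0.0537
```

Floor contact. Release, rise, and back off toward +y to look.

Call:
jog_arm(commands=[-1,0,0,0,0,-1,0,0,0,0,-1,0,0,0,0,-1,0,0,0,0,-1,0,0,0,0,-1,0,0,0,0,-1,0,0,-0.02,0,-1,0,0,-0.03,0,-1,0,0,-0.035,0,-1,0,0,-0.035,0,-1,0,0,-0.035,0,-1,0,0,-0.035,0,-1,0.02,0,0,0,-1,0.02,0,0,0])

```text
t: 49.05
tool_pos: [0.4692, -0.3426, 0.2226]
orientation: [3.137, -0.002, 0.008]
force: [0.1, 0.2, -0.6]
opening: 0.0931
```

Call:
jog_arm(commands=[-1,0.02,0.03,0,0,-1,0,0.03,0,0,-1,0,0.02,0,0,-1,0,0,0,0,-1,0,0,0,0])

```text
t: 49.47
tool_pos: [0.4873, -0.4215, 0.2176]
orientation: [-3.141, 0.002, 0.001]
force: [-0.3, 0.4, 0.0]
opening: 0.0929
```

```bash
python3 - <<'E'
from h import *
st(); p=robot.read_camera("wrist"); cv2.imwrite("pics/w16.png",p["img"])
print("C",circ(p,(.568,-.351),.093,[.026,.0265,.027,.0275],"c.png"),"A",circ(p,(.428,-.341),.077,[.026,.0265,.027,.0275],"a.png"))
E
```

```text
t 49.47 tcp [ 0.4873 -0.4215  0.2176] psi -0.07 tilt 0.07 F [-0.3  0.4  0. ] open 0.0929 q [-0.79  0.25  1.35  0.    1.54 -0.79]
C (array([ 0.58 , -0.339]), 0.0275, np.float64(6.49), None) A (array([ 0.43  , -0.3405]), 0.027, np.float64(30.0), (np.float64(-98.9), -89.8, 1890))
```

View pics/w16.png

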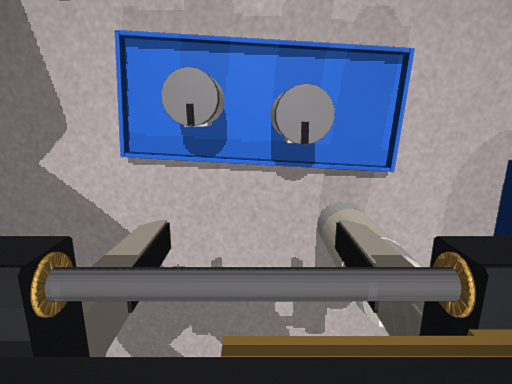

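```bash
python3 - <<'E'
from h import *
p=robot.read_camera("wrist")
print("C",circ(p,unproj(p,(303,113),.093)[:2],.093,[.026,.0265,.027,.0275],"c.png"))
E
```

```text
C (array([ 0.5344, -0.3568]), 0.0265, np.float64(30.0), (np.float64(-92.7), -89.7, 1884))
```

Call:
jog_arm(commands=[-1,-0.01,-0.03,-0.01,0,-1,-0.01,-0.04,0,0,-1,-0.01,-0.04,0,0,-1,-0.01,-0.04,0,0,-1,-0.01,-0.04,0,0,-1,-0.01,-0.04,0,0,-1,0,-0.04,0,0,-1,0,-0.04,0,0,-1,0,-0.04,0,0,-1,0,0,0,0,-1,0,0,0,0])

```text
t: 50.48
tool_pos: [0.4273, -0.0684, 0.2287]
orientation: [3.141, 0.009, 0.002]
force: [0.1, -0.3, 0.3]
opening: 0.0928
```

```bash
python3 - <<'E'
from h import *
st()
ps=robot.read_camera("side"); pt=robot.read_camera("top")
crop(ps,(190,80,340,235),"s17.png",5); cv2.imwrite("pics/t17.png",pt["img"])
E
```

```text
t 50.48 tcp [ 0.4273 -0.0684  0.2287] psi 0.33 tilt 0.08 F [ 0.1 -0.3  0.3] open 0.0928 q [-0.28 -0.34  1.91  0.    1.57 -0.28]
```

View pics/s17.png

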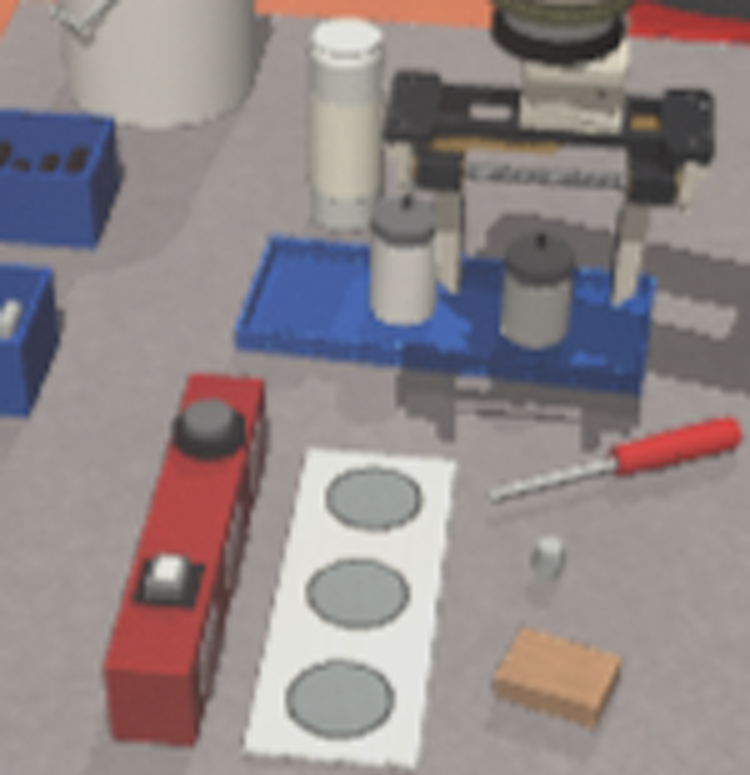

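View pics/t17.png

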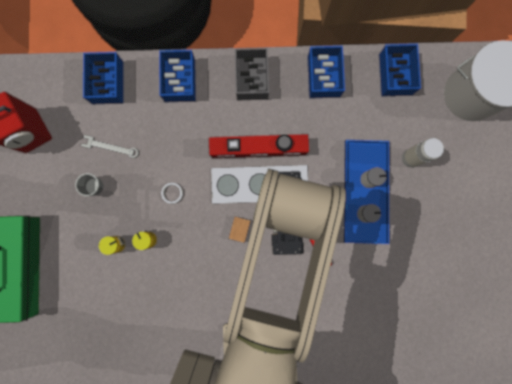

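```bash
python3 - <<'E'
from plant import robot
print(robot.close_job())
E
```

```text
the job is handed in; nothing more can be done
None
```

I handed the job in at about 50 s. There were two grey-lidded jars on the bench, one short (A) and one tall (C). I left the yellow look-alikes alone.

- **Lids:** I pressed both down to their hard stops, at about 72 mm and 88 mm with 29 N and 39 N.
- **Module:** It is pressed in to its stop at 84 mm, with 30 N. I did this after placing the jars and before pressing start.
- **Placing on the reader board:** The tall jar stood in the right ring and the short one in the left. Wrist-camera checks put both within about 2 mm of centre, with labels within about 1° of square. I checked again after pressing start and neither jar had moved.
- **Start button:** I pressed it to its hard stop at 40 N, then released it.
- **Stock tray:** Both jars stand upright in the blue tray, and the other things on the bench look where they were. The last pictures show no gap under the lids, though they are coarse and I made no separate height check at the end.

**Disagreement in the last check:** I released the tall jar at x = 0.568 m, but it then stood at x = 0.534 m. I put this down to the announced knock, because the fingers were well clear of it. It is still upright and inside the tray, so I left it there.

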